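Dock the wash basket and load it with used mouth props

ROBOT

A 7-joint arm with a two-finger parallel gripper is mounted at the origin on the work surface. World frame = base frame: x ahead of the robot, y to its left, z up, the work surface at z = 0. Lengths are in m, angles in rad, forces in N, time in s.
With the tool pointing down it reaches from about 0.35 to 0.9 m from the base axis. Payload 8.1 kg.
Tool frame: the origin (TCP) lies midway between the tips of the shut fingers; the grasp point (between the pads) lies 19 mm behind it (ctrl.grip_depth is the distance from the TCP to the grasp point, in m); z points along the fingers, y is the direction in which the jaws open and shut (so a half turn about z gives the same grasp; the last joint's range is limited). The gripper opens to 85 mm and grips with 20 to 120 N. Pads are 22 mm wide; open, the fingers measure 114 mm over their backs; the gripper's body (76 mm by 85 mm) begins 54 mm behind the grasp point. The pads swing forward as they close: fully open they stand 13 mm farther back than shut.
Start: joints at [1.062, 0.434, 0.025, 1.573, -0.012, 1.134, -0.075], TCP at [0.247, -0.574, 0.231] pointing down, gripper open.
Joint ranges: [-2.62, 2.62], [-0.44, 2.09], [-1.27, 1.32], [0.08, 2.57], [-1.32, 4.46], [0.12, 2], [-2.74, 2.74]. Speed limits (rad/s): [2.22, 2.22, 3.01, 3.01, 3.14, 3.14, 3.14].

INTERFACE

Orientations are given as a unit quaternion [w, x, y, z].
In Python, from cell import ctrl gives the robot as it stands.
- The arm moves only by the shell command python3 -m jog 'ROWS' [FORCE]. ROWS is JSON, a list of rows, each a list of 7 numbers: the opening, from 0 (shut) to 1 (fully open), then the shift along the world's x, y, z in units of 40 mm (1.0 is 40 mm), then the turn, a rotation vector about the world's x, y, z in units of 10 degrees (1.0 is 10 degrees). In form: [[fingers, dx, dy, dz, wx, wy, wz], ...]. A call has exactly 8 rows; each row is the pose to reach, as a shift and turn from the pose measured when the call began; what a row does not reach only later rows make up. A row lasts 1/8 s, in which the tool goes at most 62.5 mm and 10.7 degrees, less where a joint would pass 70% of its speed; a pose out of reach is approached as far as the arm can. A call with a gripper value outside its range is refused whole. The fingers move at their own pace and stop on an object; FORCE is the grip in N (left out, the last holds). Time passes only in rows, so rows that repeat a pose let the fingers close, or fill a call up. It gives the time, the measured TCP pose, the force and the opening at its end, in the units of the state.
- ctrl.get_state(): the state, without advancing time (a new reading comes with each control period).
- ctrl.read_camera(name): name is "side" or "top" or "wrist"; returns (picture, depth): 480x640x3 uint8, blue, green, red; 480x640 float32, m along the optical axis (not along the pixel's ray), 0 where there is no reading.
- ctrl.get_calibration(name): a dict with "intrinsics" (3x3 intrinsics, pixels), "eye" and "orientation" of the camera in the world. Camera axes: x right, y up, looking along -z (the intrinsics and any distortion apply to the point x, -y, -z); pixel columns grow to the right and rows downward; lengths in m; the calibration is good to about 2 mm. A picture is of the moment at which its call begins: read the wrist's pose just before it. get_calibration takes no time and is no camera call; for the wrist camera it gives the pose at the moment of the call.
- ctrl.job_done(): hands the job in, once; it reports no verdict.
The state is a dict: "t": time; "q": joint angles; "qd": joint speeds; "joint_efforts": joint torques, N m; "eef_pos": TCP position; "eef_rot": TCP orientation; "ft_force": force on the tool from outside, world axes, zero at the start; "torque": the same for the moment, N m; "opening": opening from 0.0 (shut) to 1.0 (fully open).
Only numpy, scipy, OpenCV 4.12 (cv2) and the standard library are available. Lean on these libraries where they do the work, as an engineer would, in place of code of your own. Each camera call takes 0.05 s, during which the arm holds its last target.

TASK

Get the long lime-green wash basket ready on its dock: swing it by its free end until it lies flush along the fence, then push the red knob down and turn it clockwise to lock the basket in. After that gather every blue mouth prop lying on the bench into the steel scoop tray, tip the whole trayful into the basket, and put the empty tray back flat on its white mat. All props must finish in the locked basket; leave the bowl, the jar and the probe where they are.

Things in the scene. Friction and masses are not known exactly. Their poses are not given: they have to be found in the camera images.
- dock: wash dock, fixed: a steel plate 3 mm thick (x -200 to 75, y -50 to 400 mm in its frame). Origin at bench level under the centre of the cup: three posts 12 mm thick, tops 31 mm above the bench, at (29,0), (-29,0) and (0,-29) mm round the basket's nose. Its y axis runs along the fence to the lock.
- fence (a point): middle of the aluminium fence's top edge on the robot's side, at (62, 175, 35) mm in the dock's frame, axes as the dock. The fence is 10 mm thick and 250 mm long in y.
- lock_housing (a point): centre of the grey lock housing's top, at (-17, 351, 63) mm in the dock's frame; the housing is 40 by 42 mm, 30 mm tall, and overhangs the plate from a column on its far y side; the basket's tab passes under it.
- basket: lime-green open wash basket, loose, 0.35 to 0.7 kg, on the dock plate. Origin: axis of its round nose (radius 20, height 22 mm) at its underside; the nose sits in the cup with 3 mm play and the basket turns about it. y runs along it to the free end. The box spans x -60 to 60, y 32 to 312 mm, 45 mm high, walls and floor 4 mm. It starts swung 0.2 to 0.42 rad to the robot's side.
- basket_tab (a point): middle of the flat tab's top at the basket's free end, at (20, 336, 8) mm in the basket's frame; the tab is 50 by 54 mm (x, y), 8 mm thick. Flush means the basket parallel with the dock's y axis, its far long wall stopped by the fence; a push of 2 to 5 N near the free end slides it.
- basket_in (a point): centre of the basket's inner floor, at (0, 172, 5) mm in the basket's frame, axes as the basket; inside 112 by 272 mm, the rim 40 mm above it.
- lock_knob (a joint): turn of the red lock knob, rad, 0 to 1.4, clockwise from above is positive; starts between 0 and 0.15. While up it is blocked beyond about 0.33; pushed fully down it turns to 1.4 and then stays down when let go. Locked from 1.0 on; turn it as far as it goes (0.03 N m of friction).
- lock_pin (a joint): how far knob and pin are pushed down, m, 0 (up) to 0.010 (fully down), about 0.009 when locked; a spring takes 3.6 N to start, 6.6 N at the end, and lifts it again unless the knob is turned. The pin (10 mm thick) comes down on the robot's side of a flush basket's tab; if the tab is more than about 8 mm off, the pin lands on it and will not go down.
- knob_grip (a point): middle of the knob's grip bar, on the knob's axis, 93 mm above the bench with the knob up; moves with the knob. The red bar is 44 mm long (this x axis), 12 mm thick (y), 26 mm tall, over a flange 42 mm wide whose top lies 13 mm below this point.
- tray: steel scoop tray, loose, 0.2 to 0.33 kg. Origin: centre of the underside of its floor. Floor 4 mm thick, x -50 to 62 mm; in front (x -50 to -90) a ramp rises 4 mm to the open lip; side walls 42 mm high, 96 mm apart outside (y), 88 inside; rear wall 42 mm high at x 58 to 62 mm. Props slide out over the lip when it is tipped lip-down by 40 degrees or more.
- tray_handle (a point): top centre of the tray's black handle, at (66, 0, 105) mm in the tray's frame: an upright plate at the rear, 12 mm thick (x), 50 mm wide (y), to be gripped across its thickness from above; axes as the tray.
- tray_in (a point): point on the tray's inner floor above its origin, 4 mm above the underside; axes as the tray.
- tray_lip (a point): middle of the tray's pouring lip, at (-90, 0, 8) mm in the tray's frame.
- tray_mat: white parking mat of the tray, fixed, 200 by 130 mm (x, y), 2 mm thick. Origin: centre of its underside. The tray starts on it and must be put back over its middle (within 50 mm), standing flat.
- prop1: mouth prop, a loose royal-blue plastic bite block: 38 mm long (its x), 24 mm wide (y), stepped: 14 mm tall at the thin half, 22 mm tall for x from 1 to 19 mm; 22 g. Origin: centre of its underside. May be absent (None) in a run. Starts in the tray.
- prop2: mouth prop, a loose royal-blue plastic bite block: 38 mm long (its x), 24 mm wide (y), stepped: 14 mm tall at the thin half, 22 mm tall for x from 1 to 19 mm; 22 g. Origin: centre of its underside. May be absent (None) in a run. Starts in the tray.
- prop3: mouth prop, a loose royal-blue plastic bite block: 38 mm long (its x), 24 mm wide (y), stepped: 14 mm tall at the thin half, 22 mm tall for x from 1 to 19 mm; 22 g. Origin: centre of its underside. May be absent (None) in a run. Starts on the bench, between the dock and the tray.
- prop4: mouth prop, a loose royal-blue plastic bite block: 38 mm long (its x), 24 mm wide (y), stepped: 14 mm tall at the thin half, 22 mm tall for x from 1 to 19 mm; 22 g. Origin: centre of its underside. May be absent (None) in a run. Starts on the bench, between the dock and the tray.
- prop5: mouth prop, a loose royal-blue plastic bite block: 38 mm long (its x), 24 mm wide (y), stepped: 14 mm tall at the thin half, 22 mm tall for x from 1 to 19 mm; 22 g. Origin: centre of its underside. May be absent (None) in a run. Starts on the bench, between the dock and the tray.
- prop6: mouth prop, a loose royal-blue plastic bite block: 38 mm long (its x), 24 mm wide (y), stepped: 14 mm tall at the thin half, 22 mm tall for x from 1 to 19 mm; 22 g. Origin: centre of its underside. May be absent (None) in a run. Starts on the bench, between the dock and the tray.
- bowl: steel bowl, 100 mm wide, 45 mm high, loose bystander. Origin: centre of its underside.
- jar: amber jar with white cap, 56 mm wide, 70 mm high, loose bystander. Origin: centre of its underside.
- probe: thin steel hand instrument lying on the bench beyond the dock, 150 mm long along its x, 9 mm thick, loose bystander. Origin: middle of its handle, at the underside.
Not all that is in view belongs to the job. What is shaped like the tray but purple or yellow is not meant.

How it is judged:
On the way, in this order (a step that is already met when the one before it is completed fails the run):
1. the basket is swung flush along the fence, its nose still in the cup (angle between the y axis of basket and the y axis of dock, either way round below 0.035 rad and horizontal distance between basket and dock below 0.012 m), for 0.2 s.
2. the knob is pushed down and turned, locking the flush basket (all of step 1 and value of joint lock_knob above 1 rad and value of joint lock_pin above 0.006 m), for 0.3 s.
3. all the props are together in the tray (x of prop1 in the frame of tray_in between -0.08 and 0.065 m and y of prop1 in the frame of tray_in between -0.048 and 0.048 m and z of prop1 in the frame of tray_in between -0.005 and 0.06 m and x of prop2 in the frame of tray_in between -0.08 and 0.065 m and y of prop2 in the frame of tray_in between -0.048 and 0.048 m and z of prop2 in the frame of tray_in between -0.005 and 0.06 m and x of prop3 in the frame of tray_in between -0.08 and 0.065 m and y of prop3 in the frame of tray_in between -0.048 and 0.048 m and z of prop3 in the frame of tray_in between -0.005 and 0.06 m and x of prop4 in the frame of tray_in between -0.08 and 0.065 m and y of prop4 in the frame of tray_in between -0.048 and 0.048 m and z of prop4 in the frame of tray_in between -0.005 and 0.06 m and x of prop5 in the frame of tray_in between -0.08 and 0.065 m and y of prop5 in the frame of tray_in between -0.048 and 0.048 m and z of prop5 in the frame of tray_in between -0.005 and 0.06 m and x of prop6 in the frame of tray_in between -0.08 and 0.065 m and y of prop6 in the frame of tray_in between -0.048 and 0.048 m and z of prop6 in the frame of tray_in between -0.005 and 0.06 m), for 0.2 s.
4. the tray is tipped with its lip over the basket (angle between tray's own z axis and vertical above 0.55 rad and x of tray_lip in the frame of basket_in between -0.075 and 0.075 m and y of tray_lip in the frame of basket_in between -0.15 and 0.15 m), for 0.2 s.
At the end, for the whole second after the job is handed in: Basket parallel with the fence within 0.035 rad and its nose within 12 mm of the cup's centre; knob turned past 1.0 rad and down more than 6 mm; every prop at rest inside the basket; tray upright at rest on its mat, within 50 mm of its centre (all of step 2 and x of prop1 in the frame of basket_in between -0.058 and 0.058 m and y of prop1 in the frame of basket_in between -0.138 and 0.138 m and z of prop1 in the frame of basket_in between -0.005 and 0.055 m and linear speed of each of prop1, prop2, prop3, prop4, prop5, prop6, tray below 0.03 m/s and x of prop2 in the frame of basket_in between -0.058 and 0.058 m and y of prop2 in the frame of basket_in between -0.138 and 0.138 m and z of prop2 in the frame of basket_in between -0.005 and 0.055 m and x of prop3 in the frame of basket_in between -0.058 and 0.058 m and y of prop3 in the frame of basket_in between -0.138 and 0.138 m and z of prop3 in the frame of basket_in between -0.005 and 0.055 m and x of prop4 in the frame of basket_in between -0.058 and 0.058 m and y of prop4 in the frame of basket_in between -0.138 and 0.138 m and z of prop4 in the frame of basket_in between -0.005 and 0.055 m and x of prop5 in the frame of basket_in between -0.058 and 0.058 m and y of prop5 in the frame of basket_in between -0.138 and 0.138 m and z of prop5 in the frame of basket_in between -0.005 and 0.055 m and x of prop6 in the frame of basket_in between -0.058 and 0.058 m and y of prop6 in the frame of basket_in between -0.138 and 0.138 m and z of prop6 in the frame of basket_in between -0.005 and 0.055 m and horizontal distance between tray and tray_mat below 0.05 m and angle between tray's own z axis and vertical below 0.08 rad and height (world z) of tray below 0.012 m); the robot touches nothing.
It fails at once if the bowl is moved more than 40 mm (distance of bowl from where it was at the start of the episode above 0.04 m).
It fails at once if the jar is moved more than 40 mm (distance of jar from where it was at the start of the episode above 0.04 m).
It fails at once if the probe is moved more than 40 mm (distance of probe from where it was at the start of the episode above 0.04 m).
Of prop1, prop2, prop3, prop4, prop5, prop6 only 4 to 6 are there at a start; the rules pass over those that are not, and their reading is None.
At some moment in a run one of prop3, prop4, prop5, prop6 may be knocked a few centimetres aside while the robot is not near it.
It also fails if it takes over 210 s, if anything falls off the work surface, if the arm or the gripper's body presses on something with over 40 N, if the wrist force passes 120 N, or if a joint passes its speed limit or range.

## Working session

There is one attempt and no reset: what is moved stays moved. The work goes in short steps, Python scripts to look and compute and a shell command to move; the robot and the scene stay as the last step left them, time stands still between calls to the robot, and variables do not carry over. Pictures are saved under pics/ and viewed, and the job is handed in when it is done.

```bash
ls; mkdir -p pics; cat > h.py <<'E'
import numpy as np, cv2
from cell import ctrl
from scipy.spatial.transform import Rotation as R
def rot(q): return R.from_quat([q[1],q[2],q[3],q[0]])
def cam(name):
    c=ctrl.get_calibration(name); im,d=ctrl.read_camera(name); return im,d,c
def pts(d,c):
    K=np.array(c["intrinsics"]); h,w=d.shape
    u,v=np.meshgrid(np.arange(w),np.arange(h))
    x=(u-K[0,2])/K[0,0]*d; y=(v-K[1,2])/K[1,1]*d
    P=np.stack([x,-y,-d],-1)
    o=c["orientation"]; o=np.array(o)
    M=rot(o).as_matrix() if o.shape==(4,) else o
    return P@M.T+np.array(c["eye"])
def proj(p,c):
    K=np.array(c["intrinsics"]); o=np.array(c["orientation"])
    M=rot(o).as_matrix() if o.shape==(4,) else o
    q=(np.atleast_2d(p)-np.array(c["eye"]))@M
    return np.stack([K[0,0]*q[:,0]/-q[:,2]+K[0,2],K[1,1]*-q[:,1]/-q[:,2]+K[1,2]],-1)
E
python3 - <<'E'
from h import *
print(ctrl.get_state())
for n in ("side","top","wrist"):
    im,d,c=cam(n); print(n,c); cv2.imwrite(f"pics/{n}0.png",im); np.savez(f"/tmp/{n}0.npz",im=im,d=d)
E
```

```text
pics
{'t': 0.0, 'q': array([ 1.06240989,  0.43521055,  0.02499079,  1.57409337, -0.01158325,
        1.13400948, -0.07507486]), 'qd': array([-6.00735202e-06,  7.00386540e-05,  1.70754563e-03,  6.55725293e-04,
        7.64690676e-04,  3.46854032e-05, -6.96295741e-04]), 'joint_efforts': array([ 7.89956503e-04, -6.70474648e+01,  1.02498181e+00, -3.16212702e+01,
        1.53899810e-02,  1.22054759e-02, -5.21465086e-05]), 'eef_pos': array([ 0.24644667, -0.57380876,  0.23053535]), 'eef_rot': array([-7.50965059e-04,  9.79492787e-01,  2.01477688e-01, -2.38844692e-04]), 'ft_force': array([-0.58637206, -0.24993936, -0.76629731]), 'torque': array([-0.00598234,  0.05432086,  0.01527223]), 'opening': 0.9995803394924044}
side {'intrinsics': array([[539.72154309,   0.        , 315.36234199],
       [  0.        , 539.72154309, 244.82446025],
       [  0.        ,   0.        ,   1.        ]]), 'eye': array([ 0.2635682 , -0.92637762,  0.87276697]), 'orientation': array([ 0.89281097,  0.4265965 , -0.05793546, -0.13246688])}
top {'intrinsics': array([[611.41624506,   0.        , 323.43420522],
       [  0.        , 611.41624506, 237.68931821],
       [  0.        ,   0.        ,   1.        ]]), 'eye': array([ 0.24738813, -0.00245098,  1.61248233]), 'orientation': array([-0.70379717, -0.05411332,  0.06646241,  0.70521205])}
wrist {'intrinsics': array([[389.28623286,   0.        , 321.09434412],
       [  0.        , 389.28623286, 238.21462158],
       [  0.        ,   0.        ,   1.        ]]), 'eye': array([ 0.30621698, -0.54773181,  0.37377228]), 'orientation': array([ 0.82766945, -0.11115758,  0.07416202, -0.54507548])}
```

View pics/top0.png

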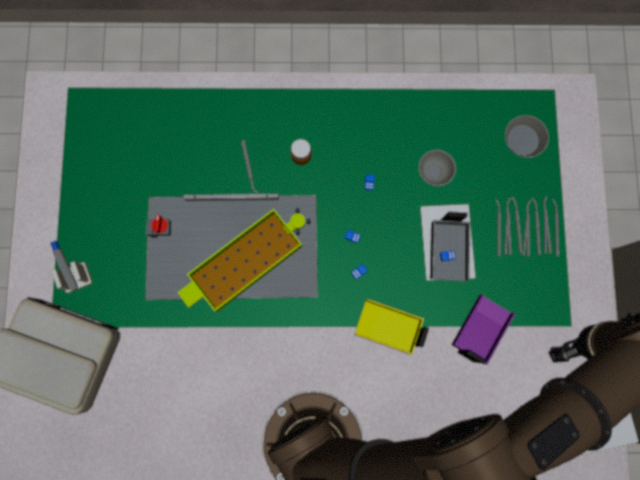

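View pics/side0.png

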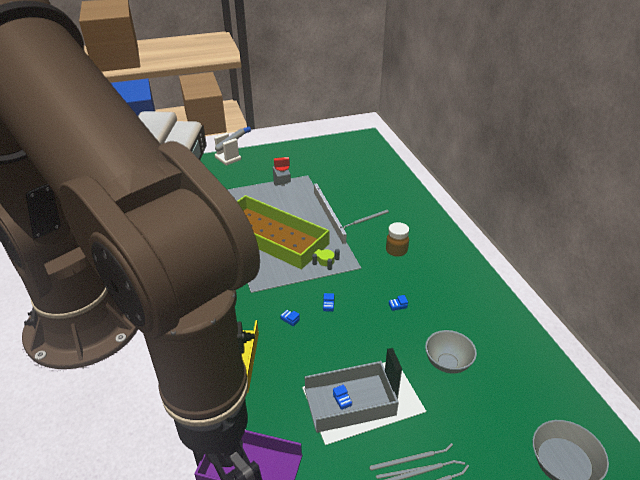

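View pics/wrist0.png

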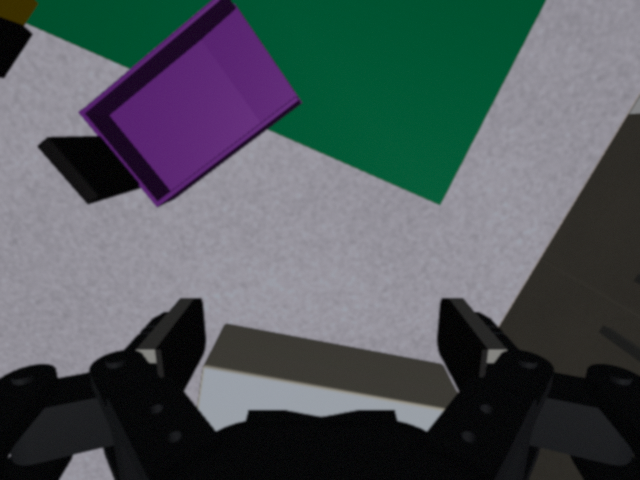

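Top view: lime basket at (245,260), red knob (159,226), fence (230,197), props on the bench at (369,182), (352,236), (359,271), one in the steel tray (447,256). The candidate trays are steel on the white mat (450,250), purple (483,330), and yellow (390,326); I choose the steel one.

```bash
python3 - <<'E'
from h import *
c=ctrl.get_calibration("top")
z=np.load("/tmp/top0.npz"); im=z["im"]; d=z["d"]; P=pts(d,c)
hsv=cv2.cvtColor(im,cv2.COLOR_BGR2HSV)
big=cv2.resize(im[170:320,130:500],None,fx=2.1,fy=2.1,interpolation=cv2.INTER_CUBIC); cv2.imwrite("pics/crop0.png",big)
def rep(name,m,zmin=-1,zmax=9):
    m=m&(P[...,2]>zmin)&(P[...,2]<zmax)
    n,l,s,ce=cv2.connectedComponentsWithStats(m.astype(np.uint8))
    for i in range(1,n):
        if s[i,4]<12: continue
        q=P[l==i]; 
        r=cv2.minAreaRect((q[:,:2]*1000).astype(np.float32))
        print(name,"px",ce[i].round(),s[i,4],"med",np.median(q,0).round(4),"rect",np.round(r[0]),np.round(r[1]),round(r[2],1),"zmax",q[:,2].max().round(3), "z10",np.percentile(q[:,2],10).round(3))
H,S,V=hsv[...,0],hsv[...,1],hsv[...,2]
rep("blue",(H>100)&(H<125)&(S>150)&(V>90))
rep("red",((H<6)|(H>174))&(S>150)&(V>80))
rep("lime",(H>28)&(H<45)&(S>150)&(V>80))
rep("white",(S<30)&(V>215),-1,.02)
ROI=np.zeros(H.shape,bool); ROI[185:205,175:285]=1
rep("fence",ROI&(P[...,2]>.02)&(P[...,2]<.05)&(S<60))
ROI=np.zeros(H.shape,bool); ROI[195:240,275:325]=1
rep("posts",ROI&(P[...,2]>.022)&(P[...,2]<.04)&(V<70))
ROI=np.zeros(H.shape,bool); ROI[190:302,140:322]=1
rep("plate",ROI&(P[...,2]>-.003)&(P[...,2]<.010)&(S<70))
ROI=np.zeros(H.shape,bool); ROI[205:245,145:180]=1
rep("house",ROI&(P[...,2]>.05))
ROI=np.zeros(H.shape,bool); ROI[195:290,415:485]=1
rep("tray",ROI&(P[...,2]>.03)&(P[...,2]<.06))
rep("handle",ROI&(P[...,2]>.085))
ROI=np.zeros(H.shape,bool); ROI[130:200,400:470]=1
rep("bowl",ROI&(P[...,2]>.03))
ROI=np.zeros(H.shape,bool); ROI[130:180,280:330]=1
rep("jar",ROI&(P[...,2]>.03))
rep("high",(P[...,2]>.12)&(np.arange(480)[:,None]<320))
E
```

```text
blue px [369. 180.] 93 med [ 0.6794 -0.1539  0.0198] rect [ 676. -155.] [24. 39.] 88.6 zmax 0.031 z10 0.012
blue px [350. 235.] 85 med [ 0.5287 -0.1011  0.0207] rect [391. -63.] [ 33. 310.] 73.1 zmax 1.612 z10 0.011
blue px [ 55. 245.] 39 med [0.4924 0.6463 0.0833] rect [491. 646.] [19. 14.] 33.1 zmax 0.089 z10 0.079
blue px [445. 256.] 72 med [ 0.4717 -0.3492  0.028 ] rect [ 473. -350.] [23. 23.] 4.9 zmax 0.036 z10 0.022
blue px [361. 269.] 73 med [ 0.4379 -0.1297  0.021 ] rect [ 438. -131.] [22. 21.] 34.0 zmax 0.031 z10 0.013
red px [159. 225.] 190 med [0.5427 0.3834 0.0862] rect [544. 388.] [38. 40.] 26.3 zmax 0.115 z10 0.077
lime px [239. 263.] 1400 med [0.4356 0.1972 0.0312] rect [452. 133.] [375. 315.] 73.5 zmax 1.612 z10 0.01
lime px [389. 326.] 2265 med [ 0.2908 -0.2002  0.0067] rect [ 295. -149.] [281. 125.] 84.1 zmax 1.612 z10 0.001
fence px [232. 196.] 462 med [0.6299 0.2088 0.0343] rect [631. 214.] [ 13. 248.] 0.9 zmax 0.047 z10 0.025
posts px [298. 232.] 12 med [0.5358 0.0374 0.0279] rect [537.  37.] [8. 7.] 87.8 zmax 0.036 z10 0.024
plate px [227. 244.] 9761 med [0.5135 0.2554 0.0037] rect [503. 213.] [275. 450.] 0.8 zmax 0.01 z10 -0.0
house px [158. 226.] 407 med [0.542  0.3857 0.0773] rect [544. 396.] [43. 60.] 1.9 zmax 0.115 z10 0.058
tray px [451. 243.] 411 med [ 0.5085 -0.3722  0.0431] rect [ 492. -362.] [ 98. 160.] 86.8 zmax 0.059 z10 0.033
tray px [446. 256.] 14 med [ 0.4725 -0.3512  0.0313] rect [ 472. -351.] [19.  9.] 21.3 zmax 0.036 z10 0.03
handle px [456. 215.] 136 med [ 0.5659 -0.365   0.1056] rect [ 422. -186.] [ 39. 506.] 39.1 zmax 1.612 z10 0.092
bowl px [439. 164.] 362 med [ 0.7237 -0.3467  0.0423] rect [ 487. -202.] [ 97. 615.] 59.2 zmax 1.612 z10 0.032
jar px [301. 151.] 387 med [0.7453 0.0306 0.0689] rect [750.  30.] [52. 51.] 41.6 zmax 0.08 z10 0.041
high px [632. 317.] 94 med [ 0.2905 -0.5487  0.576 ] rect [ 292. -558.] [10. 55.] 6.6 zmax 0.62 z10 0.491
```

View pics/crop0.png

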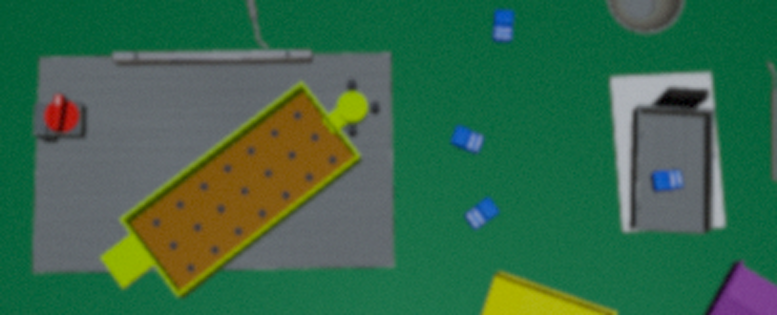

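```bash
cat > look.py <<'E'
from h import *
import sys
def look(tag,fresh=True):
    im,d,c=cam("top"); np.savez(f"/tmp/{tag}.npz",im=im,d=d); cv2.imwrite(f"pics/{tag}.png",im); return im,d,c
def comps(im,P,m,zmin,zmax,amin=12):
    m=m&(P[...,2]>zmin)&(P[...,2]<zmax)
    n,l,s,ce=cv2.connectedComponentsWithStats(m.astype(np.uint8))
    out=[]
    for i in range(1,n):
        if s[i,4]<amin: continue
        q=P[l==i]; r=cv2.minAreaRect((q[:,:2]*1000).astype(np.float32))
        out.append((ce[i].round(),s[i,4],np.median(q,0).round(4),np.round(r[0]),np.round(r[1]),round(r[2],1)))
    return out
def masks(im):
    hsv=cv2.cvtColor(im,cv2.COLOR_BGR2HSV);H,S,V=hsv[...,0].astype(int),hsv[...,1],hsv[...,2]
    return dict(blue=(H>100)&(H<125)&(S>150)&(V>80),lime=(H>28)&(H<45)&(S>150)&(V>60),red=((H<6)|(H>174))&(S>150)&(V>80))
E
python3 - <<'E'
from look import *
c=ctrl.get_calibration("top"); z=np.load("/tmp/top0.npz"); im=z["im"]; P=pts(z["d"],c)
m=masks(im)
roi=np.zeros(im.shape[:2],bool); roi[195:315,170:312]=1
for a in comps(im,P,m["lime"]&roi,.035,.065,40): print("rim",a)
for a in comps(im,P,roi&(P[...,2]>.035)&(P[...,2]<.065),.035,.065,40): print("rimall",a)
for a in comps(im,P,m["lime"]&roi,.0,.033,20): print("low",a)
for a in comps(im,P,m["blue"],.0,.05,20): print("blue",a)
# fence near edge, plate edges line fits
g=(P[...,2]>.028)&(P[...,2]<.045); g[:185]=0; g[206:]=0; g[:,:185]=0; g[:,280:]=0
q=P[g]; v=np.polyfit(q[:,1],q[:,0],1); print("fence slope",v, q[:,0].mean(),q[:,1].min(),q[:,1].max())
x=P[g]; print(np.percentile(x[:,0]-np.polyval(v,x[:,1]),[2,50,98]))
# bowl, jar: tops
for n,r in (("bowl",(145,192,412,462)),("jar",(135,168,286,316))):
    g=np.zeros(im.shape[:2],bool); g[r[0]:r[1],r[2]:r[3]]=1
    g&=(P[...,2]>.03)&(P[...,2]<.09); q=P[g]; print(n,q.min(0),q.max(0))
# red knob
r=m["red"]&(P[...,2]>.085)&(P[...,2]<.12); q=P[r]; print("bar",q.mean(0)); print(cv2.minAreaRect((q[:,:2]*1000).astype(np.float32)))
cv2.imwrite("pics/knobcrop.png",cv2.resize(im[205:245,140:180],None,fx=14,fy=14,interpolation=cv2.INTER_CUBIC))
E
```

```text
rim (array([243., 261.]), np.int32(628), array([0.4568, 0.1787, 0.0472]), array([462., 174.]), array([121., 280.]), 38.0)
rimall (array([228., 196.]), np.int32(43), array([0.6305, 0.2204, 0.0382]), array([630., 221.]), array([53.,  8.]), 89.5)
rimall (array([260., 196.]), np.int32(45), array([0.6309, 0.1394, 0.0372]), array([630., 135.]), array([ 8., 60.]), 0.0)
rimall (array([243., 259.]), np.int32(705), array([0.4637, 0.1785, 0.0475]), array([463., 174.]), array([122., 281.]), 38.1)
low (array([244., 240.]), np.int32(203), array([0.5275, 0.1759, 0.0235]), array([508., 192.]), array([ 91., 288.]), 20.2)
low (array([296., 222.]), np.int32(211), array([0.563 , 0.0416, 0.0246]), array([564.,  42.]), array([38., 47.]), 37.3)
low (array([190., 294.]), np.int32(351), array([0.3745, 0.3171, 0.012 ]), array([376., 319.]), array([53., 50.]), 39.7)
blue (array([369., 180.]), np.int32(93), array([ 0.6794, -0.1539,  0.0198]), array([ 676., -155.]), array([24., 39.]), 88.6)
blue (array([350., 235.]), np.int32(83), array([ 0.5287, -0.1011,  0.0207]), array([ 528., -105.]), array([34., 24.]), 70.9)
blue (array([445., 256.]), np.int32(72), array([ 0.4717, -0.3492,  0.028 ]), array([ 473., -350.]), array([23., 23.]), 4.9)
blue (array([361., 269.]), np.int32(73), array([ 0.4379, -0.1297,  0.021 ]), array([ 438., -131.]), array([22., 21.]), 34.0)
fence slope [-0.01471289  0.63435994] 0.6312582043784358 0.0893579498618097 0.3353644687209187
[-0.005465   -0.00013366  0.00595293]
bowl [ 0.65750367 -0.3820182   0.03004773] [ 0.7570099  -0.2842324   0.05563367]
jar [0.72451273 0.00459115 0.03002419] [0.7774302  0.05549209 0.07963989]
bar [0.54088066 0.38490921 0.10166483]
((542.9615478515625, 383.8240966796875), (31.704069137573242, 33.804588317871094), 28.888431549072266)
```

View pics/knobcrop.png

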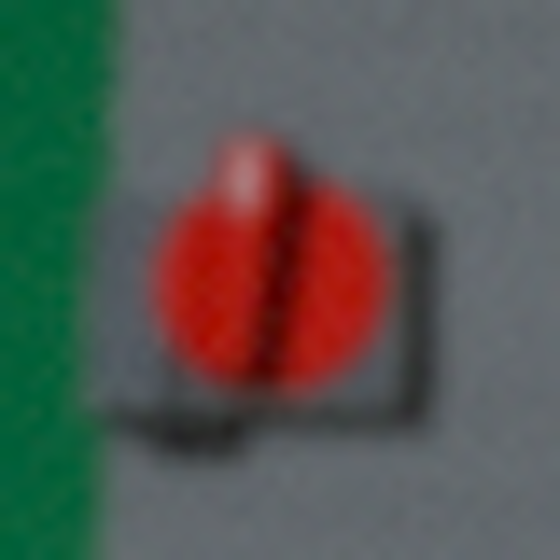

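Basket is swung about 0.65 rad. Dock origin ≈ (0.566, 0.038), yaw 0.015. First I'll swing the arm round toward the basket's near side.

```bash
python3 -m jog '[[0,0.7,1.2,0.3,0,0,1],[0,1.4,2.4,0.5,0,0,2],[0,2.1,3.6,0.5,0,0,3],[0,2.8,4.8,0.5,0,0,4],[0,3.5,6.0,0.5,0,0,5],[0,4.2,7.2,0.5,0,0,6],[0,4.7,8.4,0.5,0,0,7],[0,5.0,9.4,0.5,0,0,8]]' 60
```

```text
t: 1.15
eef_pos: [0.4472, -0.1957, 0.2507]
eef_rot: [-0.0, 0.618, 0.786, -0.0]
ft_force: [1.1, -0.2, -0.2]
opening: 0.003
```

```bash
python3 -m jog '[[0,-0.1,1.2,0,0,0,0.9],[0,-0.2,2.4,0,0,0,1.9],[0,-0.4,3.6,0,0,0,2.9],[0,-0.8,4.8,0,0,0,3.9],[0,-1.3,6.0,0,0,0,4.9],[0,-1.8,7.2,0,0,0,5.9],[0,-2.4,8.4,0,0,0,6.8],[0,-2.8,9.3,0,0,0,7.6]]'; python3 - <<'E'
from h import *
s=ctrl.get_state(); print(s["q"],s["eef_pos"])
E
```

```text
t: 2.15
eef_pos: [0.3339, 0.178, 0.2508]
eef_rot: [0.0, -0.0, 1.0, -0.001]
ft_force: [0.4, -0.4, 0.2]
opening: 0.006
[ 0.26668884  0.08881465 -0.92795638  2.03134319  0.08299848  1.05884352
  0.87102191] [0.33386908 0.17799063 0.25079191]
```

```bash
python3 -m jog '[[0,0,0,-1,0,0,0],[0,0,0,-2,0,0,0],[0,0,0,-3,0,0,0],[0,0,0,-4,0,0,0],[0,0,0,-4.8,0,0,0],[0,0,0,-5.5,0,0,0],[0,0,0,-5.5,0,0,0],[0,0,0,-5.5,0,0,0]]'; python3 - <<'E'
from look import *
im,d,c=look("t1"); cv2.imwrite("pics/t1c.png",cv2.resize(im[180:330,130:400],None,fx=2.8,fy=2.8))
print(proj(ctrl.get_state()["eef_pos"],c))
E
```

```text
t: 3.15
eef_pos: [0.3341, 0.1783, 0.0315]
eef_rot: [0.0, -0.0, 1.0, -0.001]
ft_force: [0.1, 0.7, 0.0]
opening: -0.0
[[242.24451259 308.95675586]]
```

View pics/t1c.png

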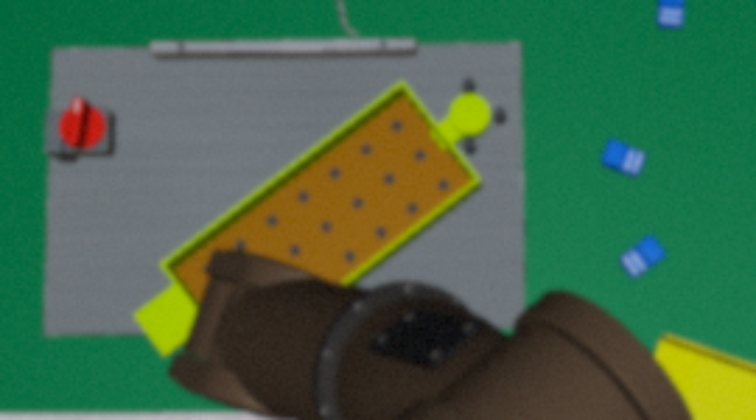

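```bash
python3 -m jog '[[0,0.2,0.2,0,0,0,0],[0,0.43,0.4,0,0,0,0],[0,0.75,0.8,0,0,0,0],[0,1.1,1.2,0,0,0,0],[0,1.5,1.55,0,0,0,0],[0,1.95,1.9,0,0,0,0],[0,2.4,2.2,0,0,0,0],[0,2.9,2.5,0,0,0,0]]'; python3 - <<'E'
from look import *
im,d,c=look("t2"); cv2.imwrite("pics/t2c.png",cv2.resize(im[180:330,130:400],None,fx=2.8,fy=2.8))
E
```

```text
t: 4.2
eef_pos: [0.451, 0.2791, 0.0319]
eef_rot: [0.001, -0.0, 1.0, -0.0]
ft_force: [-1.7, -1.6, 1.7]
opening: -0.001
```

View pics/t2c.png

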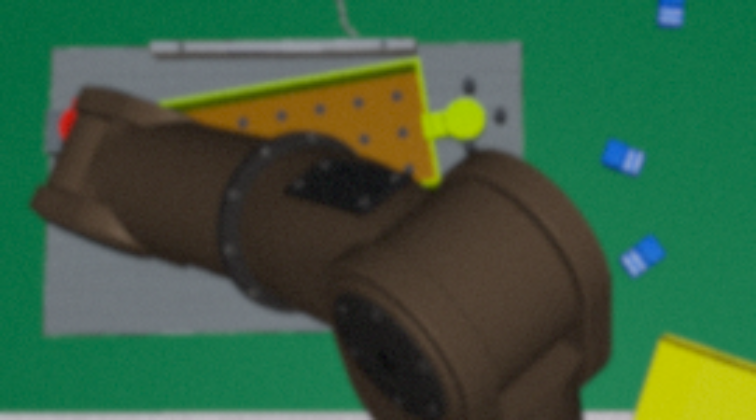

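```bash
python3 -m jog '[[0,0.2,0.07,0,0,0,0],[0,0.4,0.15,0,0,0,0],[0,0.55,0.2,0,0,0,0],[0,0.7,0.25,0,0,0,0],[0,0.8,0.27,0,0,0,0],[0,0.9,0.3,0,0,0,0],[0,0.98,0.33,0,0,0,0],[0,1.03,0.33,0,0,0,0]]'
```

```text
t: 5.25
eef_pos: [0.4942, 0.2943, 0.0322]
eef_rot: [0.001, 0.0, 1.0, 0.001]
ft_force: [-9.4, -1.3, 7.1]
opening: -0.001
```

```bash
python3 -m jog '[[0,0.03,0,0,0,0,0],[0,0.03,0,0,0,0,0],[0,0.05,0,0,0,0,0],[0,0.05,0,0,0,0,0],[0,0.05,0,0,0,0,0],[0,0.05,0,0,0,0,0],[0,0.05,0,0,0,0,0],[0,0.05,0,0,0,0,0]]'; python3 - <<'E'
from look import *
im,d,c=look("t3"); cv2.imwrite("pics/t3c.png",cv2.resize(im[180:330,130:400],None,fx=2.8,fy=2.8))
im,d,c=cam("wrist"); cv2.imwrite("pics/w3.png",im)
E
```

```text
t: 6.25
eef_pos: [0.4942, 0.2942, 0.0321]
eef_rot: [-0.0, -0.0, 1.0, 0.0]
ft_force: [-9.2, -1.1, 5.1]
opening: 0.001
```

View pics/t3c.png

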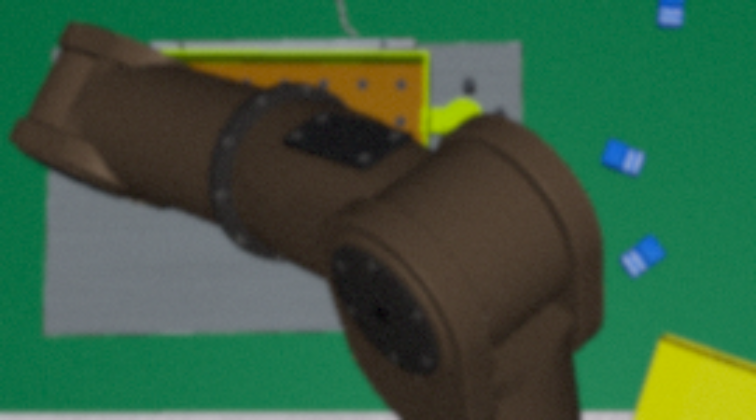

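View pics/w3.png

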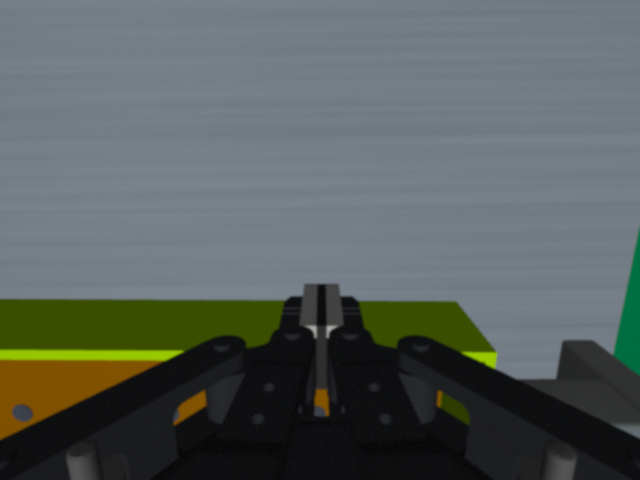

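```bash
python3 -m jog '[[0,-0.2,0,0,0,0,0],[0,-0.5,0,0.2,0,0,0],[0,-0.5,0,1.4,0,0,0],[0,-0.5,0,2.8,0,0,0],[0,-0.4,0.3,4.0,0,0,0],[0,0.4,1.0,4.7,0,0,0],[0.7,1.2,1.8,4.7,0,0,0],[0.7,1.9,2.3,4.7,0,0,0]]' 60; python3 - <<'E'
from look import *
im,d,c=look("t4"); cv2.imwrite("pics/t4c.png",cv2.resize(im[180:330,130:400],None,fx=2.8,fy=2.8))
im,d,c=cam("wrist"); cv2.imwrite("pics/w4.png",im); np.savez("/tmp/w4.npz",im=im,d=d,P=pts(d,c))
E
```

```text
t: 7.35
eef_pos: [0.5707, 0.388, 0.2215]
eef_rot: [0.0, -0.001, 1.0, 0.001]
ft_force: [-0.8, -0.1, 1.4]
opening: 0.424
```

View pics/t4c.png

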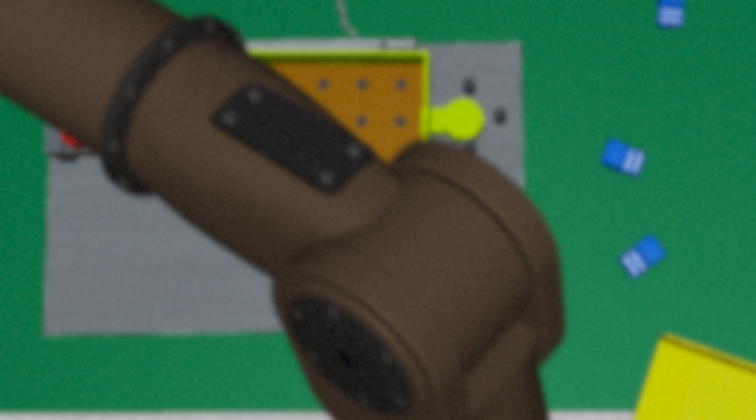

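View pics/w4.png

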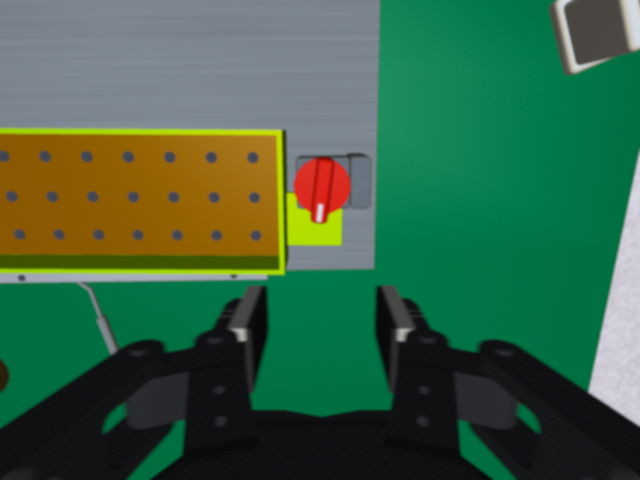

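Wrist view: the basket is flush along the fence, and the red knob is at (322,187) with its bar nearly along world x. Measuring it.

```bash
python3 - <<'E'
from look import *
z=np.load("/tmp/w4.npz"); im=z["im"];P=z["P"]
m=masks(im)["red"]
q=P[m]; print("z pct",np.percentile(q[:,2],[5,25,50,75,95]))
for zr in ((.097,.115),(.07,.09)):
    g=m&(P[...,2]>zr[0])&(P[...,2]<zr[1]); q=P[g]
    print(len(q),q.mean(0),cv2.minAreaRect((q[:,:2]*1000).astype(np.float32)))
hs=(P[...,2]>.052)&(P[...,2]<.07); hs[:140]=0;hs[225:]=0;hs[:,:285]=0; hs[:,385:]=0
print("house",P[hs].min(0),P[hs].max(0))
cv2.imwrite("pics/w4c.png",cv2.resize(im[140:250,260:390],None,fx=5,fy=5,interpolation=cv2.INTER_CUBIC))
# basket angle: rim line
l=masks(im)["lime"]&(P[...,2]>.038)&(P[...,2]<.058)
q=P[l]; print("rim",cv2.minAreaRect((q[:,:2]*1000).astype(np.float32)))
s=q[(q[:,0]<np.percentile(q[:,0],40))&(q[:,1]<.33)]; print("nearwall",np.polyfit(s[:,1],s[:,0],1))
E
```

```text
z pct [0.07954666 0.08045358 0.08131252 0.10590311 0.10718589]
945 [0.53930969 0.39075371 0.10604939] ((542.4778442382812, 390.48895263671875), (11.87232494354248, 41.40858840942383), 83.44378662109375)
1428 [0.54243606 0.38938452 0.08064932] ((541.2505493164062, 389.75494384765625), (40.253501892089844, 38.978275299072266), 89.76311492919922)
house [0.52321112 0.37021807 0.05201025] [0.56375326 0.42861031 0.06575097]
rim ((562.9413452148438, 233.47100830078125), (250.76258850097656, 119.87501525878906), 89.70757293701172)
nearwall [0.00437982 0.50393834]
```

View pics/w4c.png

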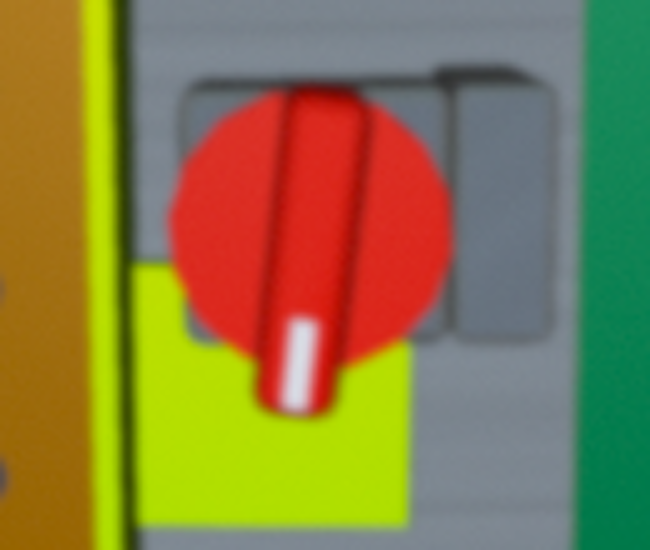

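```bash
python3 -m jog '[[0.5,-0.35,0.05,0,0,0,-0.3],[0.5,-0.7,0.05,-0.3,0,0,-0.66],[0.5,-0.7,0.05,-1.2,0,0,-0.66],[0.5,-0.7,0.05,-2.2,0,0,-0.66],[0.5,-0.7,0.05,-3.0,0,0,-0.66],[0.5,-0.7,0.05,-3.3,0,0,-0.66],[0.5,-0.7,0.05,-3.4,0,0,-0.66],[0.5,-0.7,0.05,-3.4,0,0,-0.66]]' 80
python3 - <<'E'
from look import *
im,d,c=cam("wrist"); cv2.imwrite("pics/w5.png",im)
E
```

```text
t: 8.45
eef_pos: [0.544, 0.3905, 0.0852]
eef_rot: [0.001, 0.057, 0.998, 0.001]
ft_force: [-0.1, -0.0, -0.3]
opening: 0.502
```

View pics/w5.png

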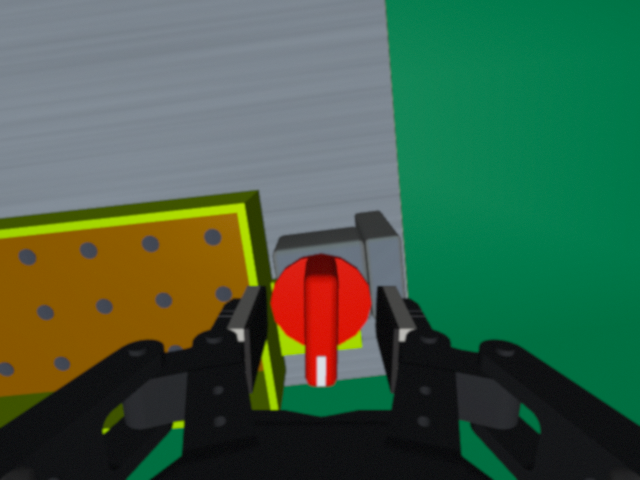

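```bash
python3 -m jog '[[0,0,0,0,0,0,0],[0,0,0,0,0,0,0],[0,0,0,0,0,0,0],[0,0,0,0,0,0,0],[0,0,0,0,0,0,0],[0,0,0,0,0,0,0],[0,0,0,0,0,0,0],[0,0,0,0,0,0,0]]' 80
python3 -m jog '[[0,0,0,-0.05,0,0,0],[0,0,0,-0.1,0,0,0],[0,0,0,-0.15,0,0,0],[0,0,0,-0.2,0,0,0],[0,0,0,-0.25,0,0,0],[0,0,0,-0.27,0,0,0],[0,0,0,-0.29,0,0,0],[0,0,0,-0.29,0,0,0]]'
```

```text
t: 9.5
eef_pos: [0.5443, 0.3906, 0.0854]
eef_rot: [0.001, 0.057, 0.998, 0.002]
ft_force: [0.5, -1.2, 3.1]
opening: 0.121
t: 10.5
eef_pos: [0.5447, 0.3911, 0.0764]
eef_rot: [0.002, 0.057, 0.998, 0.002]
ft_force: [-3.9, -6.1, 24.1]
opening: 0.122
```

```bash
python3 -m jog '[[0,0,0,-0.06,0,0,-0.8],[0,0,0,-0.06,0,0,-1.8],[0,0,0,-0.06,0,0,-2.8],[0,0,0,-0.06,0,0,-3.8],[0,0,0,-0.06,0,0,-4.8],[0,0,0,-0.06,0,0,-5.8],[0,0,0,-0.06,0,0,-6.8],[0,0,0,-0.06,0,0,-7.3]]'
python3 - <<'E'
from h import *
s=ctrl.get_state(); print(s["q"],s["torque"],s["eef_rot"],s["ft_force"])
E
```

```text
t: 11.5
eef_pos: [0.5455, 0.3919, 0.0764]
eef_rot: [0.003, 0.642, 0.767, 0.002]
ft_force: [-2.3, -3.9, 20.6]
opening: 0.123
[-0.48915553  0.68091099 -0.34251191  1.5891367   0.27763017  0.91473164
 -0.75295149] [-1.10671465  0.57794164  0.15105533] [0.00320027 0.64162206 0.76701163 0.00201324] [-2.25953482 -3.91772599 20.63048317]
```

```bash
python3 -m jog '[[0,0,0,-0.04,0,0,-0.15],[0,0,0,-0.04,0,0,-0.1],[0.5,0,0,0,0,0,0],[0.5,0,0,0,0,0,0],[0.5,0,0,0,0,0,0],[0.5,0,0,0.1,0,0,0],[0.5,0,0,0.8,0,0,0],[0.5,0,0,1.6,0,0,0]]'
python3 -m jog '[[0.5,0,-0.3,0.7,0,0,0],[0.5,0,-0.6,1.4,0,0,0],[0.5,0,-1,2.0,0,0,0],[0.5,0,-1.4,2.5,0,0,0],[0.5,0,-1.6,2.5,0,0,0],[0.5,0,-1.6,2.5,0,0,0],[0.5,0,-1.6,2.5,0,0,0],[0.5,0,-1.6,2.5,0,0,0]]'
python3 - <<'E'
from look import *
im,d,c=cam("wrist"); cv2.imwrite("pics/w6.png",im); P=pts(d,c)
m=masks(im)["red"]; q=P[m]; print("z pct",np.percentile(q[:,2],[5,25,50,75,95]))
g=m&(P[...,2]>.085); q=P[g]; print(len(q),q.mean(0),cv2.minAreaRect((q[:,:2]*1000).astype(np.float32)))
E
```

```text
t: 12.5
eef_pos: [0.5451, 0.3917, 0.1406]
eef_rot: [0.003, 0.642, 0.767, 0.001]
ft_force: [0.7, 0.4, -0.3]
opening: 0.498
t: 13.5
eef_pos: [0.5447, 0.3282, 0.2398]
eef_rot: [0.003, 0.641, 0.767, 0.001]
ft_force: [-0.5, 0.2, 0.2]
opening: 0.502
z pct [0.07125288 0.07210412 0.07300691 0.09762154 0.0989283 ]
897 [0.54290534 0.39280273 0.10190404] ((540.4779052734375, 389.90582275390625), (18.069175720214844, 42.10529708862305), 11.445748329162598)
```

View pics/w6.png

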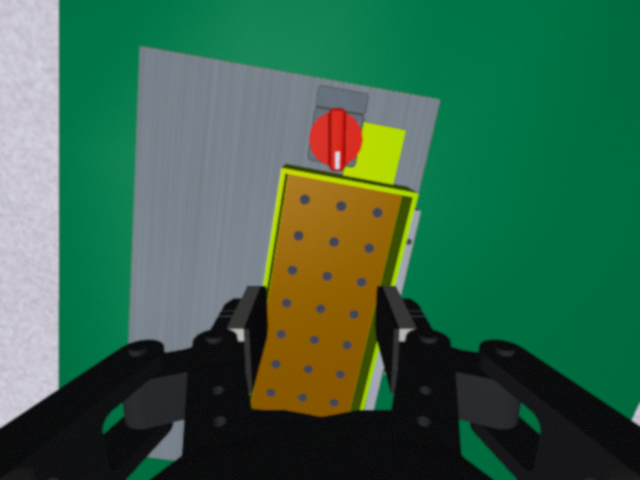

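Knob reads about 1.4 rad turned and 8.4 mm down, so it is locked. Now over to the props.

```bash
python3 -m jog '[[0.5,0,-1.3,0,0,0,0],[0.5,0,-2.7,0,0,0,0],[0.5,0,-4.1,0,0,0,0],[0.5,0,-5.5,0,0,0,0],[0.5,0,-6.9,0,0,0,0],[0.5,0,-8.3,0,0,0,0],[0.5,0,-9.7,0,0,0,0],[0.5,0,-11,0,0,0,0]]'
python3 -m jog '[[0.5,0,-1,0.3,0,0,-0.5],[0.5,0,-2,0.5,0,0,-1],[0.5,0,-2.4,0.5,0,0,-1],[0.5,0,-2.4,0.5,0,0,-1],[0.5,0,-2.4,0.5,0,0,-1],[0.5,0,-2.4,0.5,0,0,-1],[0.5,0,-2.4,0.5,0,0,-1],[0.5,0,-2.4,0.5,0,0,-1]]'
python3 - <<'E'
from look import *
im,d,c=cam("wrist"); cv2.imwrite("pics/w7.png",im); P=pts(d,c); print(ctrl.get_state()["q"].round(2))
np.savez("/tmp/w7.npz",im=im,P=P)
for a in comps(im,P,masks(im)["blue"],.004,.06,60): print(a)
E
```

```text
t: 14.55
eef_pos: [0.5446, -0.1136, 0.2399]
eef_rot: [0.003, 0.641, 0.767, 0.001]
ft_force: [1.3, -0.7, 0.3]
opening: 0.498
t: 15.55
eef_pos: [0.5447, -0.2091, 0.2599]
eef_rot: [0.003, 0.705, 0.709, 0.001]
ft_force: [-0.4, 0.2, -0.3]
opening: 0.5
[ 0.42  0.35 -0.2   1.63  0.08  1.16  0.21]
(array([304.,  86.]), np.int32(849), array([ 0.5278, -0.1014,  0.0218]), array([ 526., -106.]), array([38., 24.]), 69.3)
(array([207., 111.]), np.int32(842), array([ 0.4366, -0.1263,  0.0218]), array([ 433., -122.]), array([24., 38.]), 35.2)
(array([459., 143.]), np.int32(861), array([ 0.6768, -0.1532,  0.0211]), array([ 674., -153.]), array([24., 38.]), 85.9)
```

View pics/w7.png

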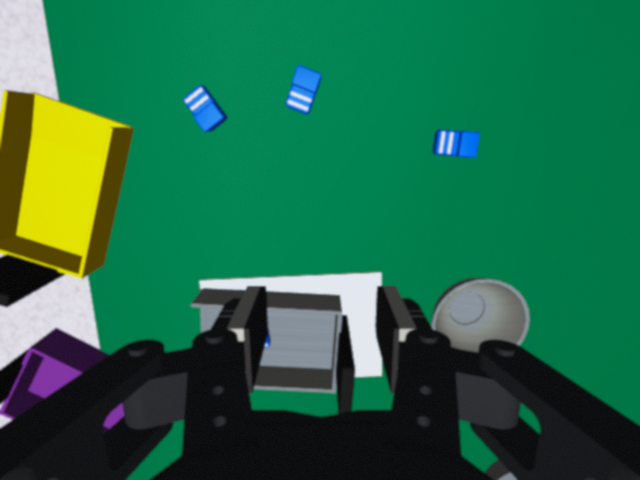

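```bash
python3 -m jog '[[0.6,-0.2,1.0,-0.5,0,0,-0.9],[0.6,-0.47,2.0,-1.5,0,0,-1.8],[0.6,-0.47,2.58,-2.8,0,0,-2.1],[0.6,-0.47,2.58,-4,0,0,-2.1],[0.6,-0.47,2.58,-5,0,0,-2.1],[0.6,-0.47,2.58,-5.8,0,0,-2.1],[0.6,-0.47,2.58,-6.28,0,0,-2.1],[0.6,-0.47,2.58,-6.28,0,0,-2.1]]' 40
python3 -m jog '[[0.6,0,0,0,0,0,0],[0,0,0,0,0,0,0],[0,0,0,0,0,0,0],[0,0,0,0,0,0,0],[0,0,0,0,0,0,0],[0,0,0,0.5,0,0,0],[0,0,0,1.5,0,0,0],[0,0,0,2.5,0,0,0]]' 40
python3 - <<'E'
from look import *
im,d,c=cam("wrist"); cv2.imwrite("pics/w8.png",im)
E
```

```text
t: 16.6
eef_pos: [0.5249, -0.1059, 0.0076]
eef_rot: [0.002, 0.823, 0.568, -0.001]
ft_force: [-0.1, 0.3, 0.5]
opening: 0.599
t: 17.6
eef_pos: [0.5248, -0.1059, 0.1091]
eef_rot: [0.002, 0.823, 0.568, -0.001]
ft_force: [-0.1, -0.6, -0.2]
opening: 0.267
```

View pics/w8.png

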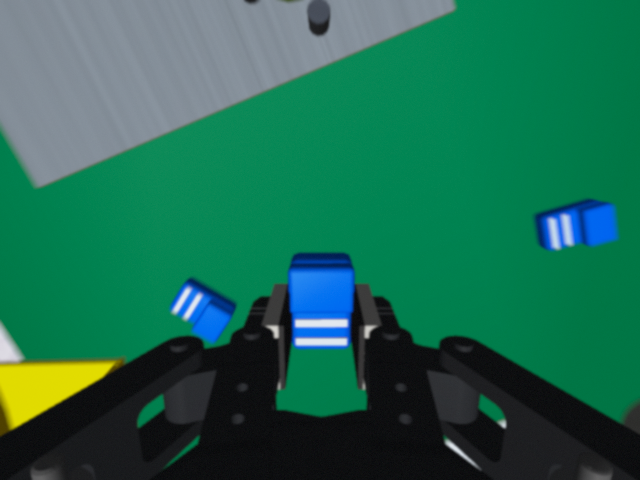

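Prop A is held. Measuring the tray and mat from the stored views.

```bash
python3 - <<'E'
from look import *
c=ctrl.get_calibration("top"); z=np.load("/tmp/top0.npz"); im=z["im"]; PT=pts(z["d"],c)
w=np.load("/tmp/w7.npz")
for n,I,P in (("top",im,PT),("wrist",w["im"],w["P"])):
    roi=(P[...,0]>.38)&(P[...,0]<.62)&(P[...,1]<-.28)&(P[...,1]>-.45)
    r=roi&(P[...,2]>.036)&(P[...,2]<.052); q=P[r]
    print(n,"rim",len(q),[np.round(v,1) for v in cv2.minAreaRect((q[:,:2]*1000).astype(np.float32))], q[:,2].mean())
    h=roi&(P[...,2]>.095)&(P[...,2]<.115); q=P[h]; print("handle",len(q),q.mean(0),q.min(0),q.max(0))
    g=cv2.cvtColor(I,cv2.COLOR_BGR2HSV)
    m=roi&(g[...,1]<40)&(g[...,2]>170)&(P[...,2]<.012); q=P[m]
    print("mat",len(q),[np.round(v,1) for v in cv2.minAreaRect((q[:,:2]*1000).astype(np.float32))])
E
```

```text
top rim 306 [array([ 491.6, -362.4]), array([ 98. , 158.3]), np.float64(86.8)] 0.04368468326291297
handle 115 [ 0.56715677 -0.36657579  0.10608095] [ 0.56030521 -0.39338238  0.09527318] [ 0.57444883 -0.34185965  0.11463043]
mat 644 [array([ 515.4, -362.6]), array([194.1, 126.1]), np.float64(2.6)]
wrist rim 1715 [array([ 492.1, -361.6]), array([ 97.4, 161.1]), np.float64(86.6)] 0.04267781815841596
handle 754 [ 0.56657481 -0.36026522  0.1060098 ] [ 0.55978928 -0.38868311  0.0950757 ] [ 0.57404874 -0.3400003   0.10983477]
mat 5028 [array([ 513.2, -361.1]), array([199.8, 130.9]), np.float64(2.8)]
```

```bash
python3 -m jog '[[0,0,-1.2,0.4,0,0,0.5],[0,-0.1,-2.5,0.4,0,0,1],[0,-0.2,-3.8,0.4,0,0,1.4],[0,-0.37,-5.1,0.4,0,0,1.74],[0,-0.37,-6.4,0.4,0,0,1.74],[0,-0.37,-6.95,0.2,0,0,1.74],[0,-0.37,-6.95,-0.5,0,0,1.74],[0,-0.37,-6.95,-1.2,0,0,1.74]]' 40
python3 -m jog '[[0,0,0,-0.5,0,0,0],[0,0,0,-0.9,0,0,0],[0,0,0,-0.9,0,0,0],[0.42,0,0,-0.9,0,0,0],[0.42,0,0,-0.9,0,0,0],[0.42,0,0,-0.5,0,0,0],[0.42,0,0,0.7,0,0,0],[0.42,0,0,2.2,0,0,0]]' 40
```

```text
t: 18.65
eef_pos: [0.5131, -0.3837, 0.0654]
eef_rot: [0.004, 0.727, 0.686, 0.003]
ft_force: [-0.6, 0.1, -1.0]
opening: 0.268
t: 19.65
eef_pos: [0.5128, -0.3834, 0.1554]
eef_rot: [0.004, 0.727, 0.686, 0.003]
ft_force: [1.0, -0.7, -0.2]
opening: 0.419
```

```bash
python3 -m jog '[[0.6,-0.3,1,0.6,0,0,0.8],[0.6,-0.7,2.2,1.6,0,0,1.6],[0.6,-1.2,3.4,2.2,0,0,2.6],[0.6,-1.6,4.2,2.2,0,0,3.4],[0.6,-1.6,4.6,2.2,0,0,3.8],[0.6,-1.6,4.6,2.2,0,0,3.8],[0.6,-1.6,4.6,2.2,0,0,3.8],[0.6,-1.6,4.6,2.2,0,0,3.8]]' 40
python3 - <<'E'
from look import *
im,d,c=cam("wrist"); cv2.imwrite("pics/w9.png",im); P=pts(d,c)
for a in comps(im,P,masks(im)["blue"],.004,.06,60): print(a)
im,d,c=look("t9");P=pts(d,c)
for a in comps(im,P,masks(im)["blue"],.004,.06,20): print("top",a)
cv2.imwrite("pics/t9c.png",cv2.resize(im[150:300,300:500],None,fx=3.5,fy=3.5))
E
```

```text
t: 20.65
eef_pos: [0.449, -0.2004, 0.243]
eef_rot: [0.002, 0.465, 0.885, 0.004]
ft_force: [0.2, -0.9, -0.6]
opening: 0.606
(array([354., 128.]), np.int32(852), array([ 0.4338, -0.126 ,  0.0216]), array([ 432., -122.]), array([23., 37.]), 36.0)
(array([528., 290.]), np.int32(826), array([ 0.676 , -0.1532,  0.0183]), array([ 674., -153.]), array([24., 38.]), 86.0)
(array([264., 342.]), np.int32(429), array([ 0.4813, -0.3496,  0.028 ]), array([ 482., -357.]), array([21., 24.]), 11.6)
(array([275., 369.]), np.int32(660), array([ 0.5087, -0.3715,  0.0264]), array([ 503., -379.]), array([46., 35.]), 8.6)
top (array([369., 179.]), np.int32(75), array([ 0.6829, -0.1543,  0.0201]), array([ 681., -156.]), array([26., 24.]), 1.1)
top (array([361., 269.]), np.int32(73), array([ 0.4379, -0.1295,  0.0217]), array([ 438., -130.]), array([23., 21.]), 37.7)
```

View pics/t9c.png

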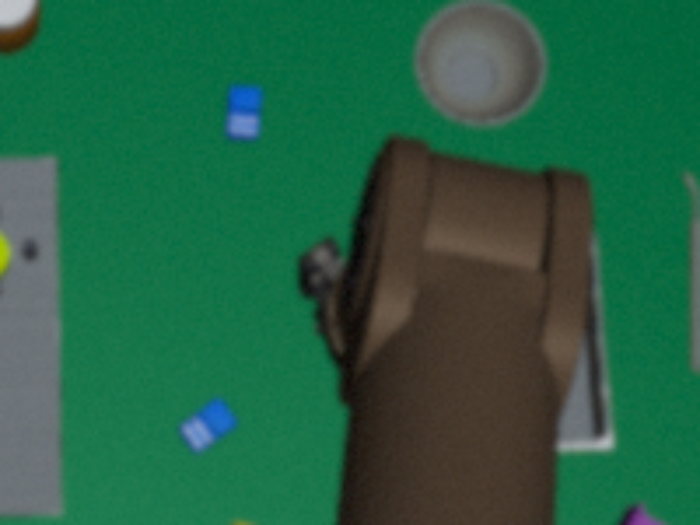

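View pics/w9.png

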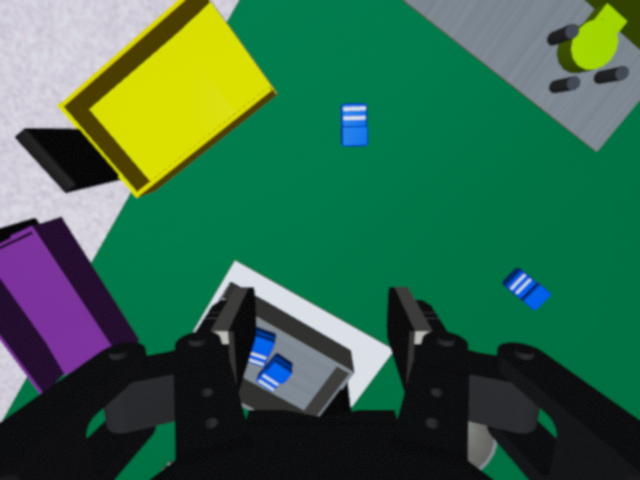

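```bash
python3 -m jog '[[0.55,-0.2,0.7,-0.3,0,0,0.1],[0.55,-0.4,1.5,-1,0,0,0.1],[0.55,-0.42,1.96,-2.2,0,0,0.1],[0.55,-0.42,1.96,-3.5,0,0,0.1],[0.55,-0.42,1.96,-4.6,0,0,0.1],[0.55,-0.42,1.96,-5.4,0,0,0.1],[0.55,-0.42,1.96,-5.86,0,0,0.1],[0.55,-0.42,1.96,-5.86,0,0,0.1]]' 40
python3 -m jog '[[0.55,0,0,0,0,0,0],[0,0,0,0,0,0,0],[0,0,0,0,0,0,0],[0,0,0,0,0,0,0],[0,0,0,0,0,0,0],[0,0,0,0.5,0,0,0],[0,0,0,1.5,0,0,0],[0,0,0,2.7,0,0,0]]' 40
```

```text
t: 21.75
eef_pos: [0.4313, -0.1216, 0.0074]
eef_rot: [0.001, 0.457, 0.889, 0.004]
ft_force: [-0.3, 0.4, 0.4]
opening: 0.549
t: 22.75
eef_pos: [0.4308, -0.1215, 0.1167]
eef_rot: [0.0, 0.457, 0.889, 0.004]
ft_force: [0.4, -0.5, -0.3]
opening: 0.272
```

```bash
python3 -m jog '[[0,0.3,-0.9,0.5,0,0,-0.8],[0,0.8,-2,0.5,0,0,-1.7],[0,1.3,-3.2,0.5,0,0,-2.6],[0,1.8,-4.4,0.5,0,0,-3.4],[0,2.2,-5.4,0.5,0,0,-3.9],[0,2.2,-5.5,0.2,0,0,-3.9],[0,2.2,-5.5,-0.6,0,0,-3.9],[0,2.2,-5.5,-1.3,0,0,-3.9]]' 40
python3 -m jog '[[0,0,0,-0.4,0,0,0],[0,0,0,-0.55,0,0,0],[0,0,0,-0.55,0,0,0],[0.42,0,0,-0.55,0,0,0],[0.42,0,0,-0.55,0,0,0],[0.42,0,0,-0.2,0,0,0],[0.42,0,0,1,0,0,0],[0.42,0,0,2.5,0,0,0]]' 40
```

```text
t: 23.75
eef_pos: [0.5183, -0.3404, 0.0638]
eef_rot: [0.001, 0.728, 0.686, 0.004]
ft_force: [0.2, -0.4, 0.1]
opening: 0.264
t: 24.75
eef_pos: [0.5177, -0.3397, 0.165]
eef_rot: [0.0, 0.727, 0.686, 0.003]
ft_force: [-0.1, -1.1, -0.1]
opening: 0.42
```

```bash
python3 -m jog '[[0.55,0.4,0.4,0.8,0,0,1],[0.55,1.0,1.0,1.4,0,0,2],[0.55,1.7,1.6,1.4,0,0,3],[0.55,2.4,2.2,1.4,0,0,4],[0.55,3.1,2.9,1.4,0,0,5],[0.55,3.8,3.6,1.4,0,0,6],[0.55,4.3,4.2,1.4,0,0,7],[0.55,4.5,4.2,1.4,0,0,8]]' 40
python3 -m jog '[[0.55,0,0,0,0,0,0.9],[0.55,0,0,0,0,0,0.9],[0.55,0,0,0,0,0,0.9],[0.55,0,0,0,0,0,0.9],[0.55,0,0,0,0,0,0.9],[0.55,0,0,0,0,0,0.9],[0.55,0,0,0,0,0,0.9],[0.55,0,0,0,0,0,0.9]]' 40
python3 - <<'E'
from look import *
im,d,c=cam("wrist"); cv2.imwrite("pics/w10.png",im); P=pts(d,c); print(ctrl.get_state()["q"])
for a in comps(im,P,masks(im)["blue"],.004,.06,60): print(a)
im,d,c=look("t10");P=pts(d,c)
for a in comps(im,P,masks(im)["blue"],.004,.06,20): print("top",a)
cv2.imwrite("pics/t10c.png",cv2.resize(im[150:300,300:500],None,fx=3.5,fy=3.5))
E
```

```text
t: 25.75
eef_pos: [0.6988, -0.1677, 0.222]
eef_rot: [-0.002, 0.111, 0.994, 0.004]
ft_force: [-0.0, -0.7, -1.1]
opening: 0.55
t: 26.75
eef_pos: [0.6988, -0.1677, 0.222]
eef_rot: [-0.002, 0.033, 0.999, 0.004]
ft_force: [0.0, -0.6, 1.1]
opening: 0.551
[ 0.48956481  0.67411714 -0.59492078  1.27492656  0.36341624  1.30370679
  1.40732678]
(array([48.,  7.]), np.int32(1015), array([ 0.5238, -0.3679,  0.0276]), array([ 521., -369.]), array([87., 13.]), 82.6)
(array([334., 186.]), np.int32(917), array([ 0.6774, -0.1536,  0.0214]), array([ 674., -153.]), array([23., 37.]), 86.1)
top (array([369., 180.]), np.int32(89), array([ 0.6789, -0.154 ,  0.0201]), array([ 676., -155.]), array([24., 37.]), 85.1)
```

View pics/w10.png

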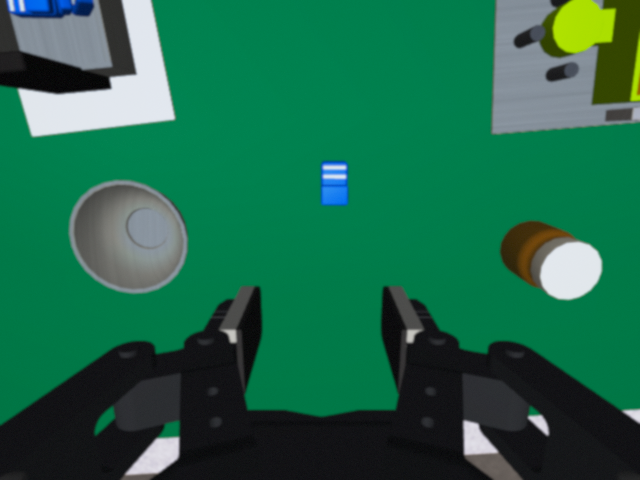

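View pics/t10c.png

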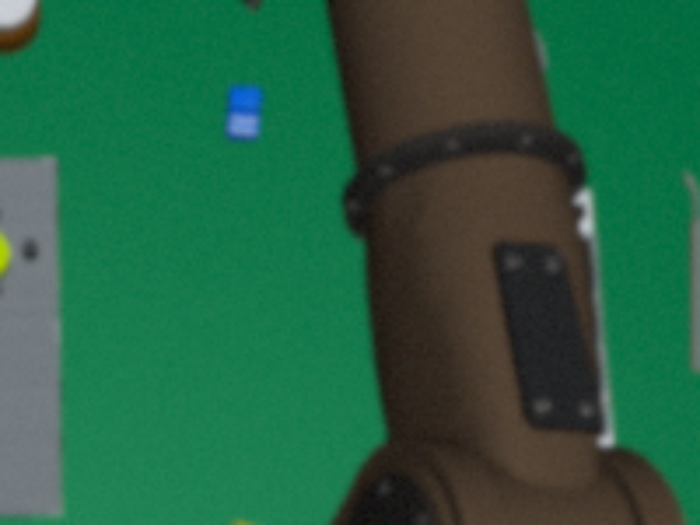

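```bash
python3 -m jog '[[0.55,-0.3,0.2,-0.5,0,0,0],[0.55,-0.62,0.37,-1.3,0,0,0],[0.55,-0.62,0.37,-2.5,0,0,0],[0.55,-0.62,0.37,-3.6,0,0,0],[0.55,-0.62,0.37,-4.5,0,0,0],[0.55,-0.62,0.37,-5.1,0,0,0],[0.55,-0.62,0.37,-5.36,0,0,0],[0.55,-0.62,0.37,-5.36,0,0,0]]' 40
python3 -m jog '[[0.55,0,0,0,0,0,0],[0,0,0,0,0,0,0],[0,0,0,0,0,0,0],[0,0,0,0,0,0,0],[0,0,0,0,0,0,0],[0,0,0,0.5,0,0,0],[0,0,0,1.5,0,0,0],[0,0,0,3,0,0,0]]' 40
```

```text
t: 27.85
eef_pos: [0.6739, -0.1528, 0.0074]
eef_rot: [-0.002, 0.033, 0.999, 0.004]
ft_force: [-0.4, 0.7, 0.2]
opening: 0.551
t: 28.85
eef_pos: [0.6727, -0.1528, 0.1283]
eef_rot: [-0.004, 0.033, 0.999, 0.004]
ft_force: [0.0, -0.1, 0.6]
opening: 0.266
```

```bash
python3 -m jog '[[0,-0.6,-0.6,1,0,0,-1],[0,-1.2,-1.5,1.8,0,0,-2],[0,-1.9,-2.4,1.8,0,0,-3],[0,-2.6,-3.4,1.8,0,0,-4],[0,-3.3,-4.4,1.8,0,0,-5],[0,-4,-5.4,1.8,0,0,-6],[0,-4.6,-6.4,1.8,0,0,-7],[0,-4.8,-6.7,1.8,0,0,-8]]' 40
python3 -m jog '[[0,0,0,0,0,0,-0.9],[0,0,0,0,0,0,-0.9],[0,0,0,0,0,0,-0.9],[0,0,0,0,0,0,-0.9],[0,0,0,0,0,0,-0.9],[0,0,0,0,0,0,-0.9],[0,0,0,0,0,0,-0.9],[0,0,0,0,0,0,-0.9]]' 40
python3 - <<'E'
from look import *
im,d,c=cam("wrist"); cv2.imwrite("pics/w11.png",im); P=pts(d,c); np.savez("/tmp/w11.npz",im=im,P=P)
for a in comps(im,P,masks(im)["blue"],.004,.06,60): print(a)
E
```

```text
t: 29.85
eef_pos: [0.4781, -0.4243, 0.2016]
eef_rot: [0.0, 0.671, 0.741, 0.005]
ft_force: [0.4, -0.1, 1.0]
opening: 0.264
t: 30.85
eef_pos: [0.478, -0.4243, 0.2015]
eef_rot: [0.001, 0.727, 0.686, 0.005]
ft_force: [0.1, -0.0, -0.3]
opening: 0.266
(array([363., 110.]), np.int32(1332), array([ 0.5136, -0.3455,  0.0329]), array([ 514., -343.]), array([23., 39.]), 0.1)
(array([321., 132.]), np.int32(855), array([ 0.4816, -0.3567,  0.0283]), array([ 481., -357.]), array([24., 24.]), 11.9)
(array([361., 158.]), np.int32(1024), array([ 0.5126, -0.3782,  0.0279]), array([ 513., -383.]), array([37., 23.]), 85.5)
(array([327., 153.]), np.int32(126), array([ 0.4852, -0.374 ,  0.0206]), array([ 485., -374.]), array([23.,  5.]), 13.7)
(array([329., 162.]), np.int32(65), array([ 0.4873, -0.3813,  0.0199]), array([ 487., -381.]), array([22.,  2.]), 11.4)
```

View pics/w11.png

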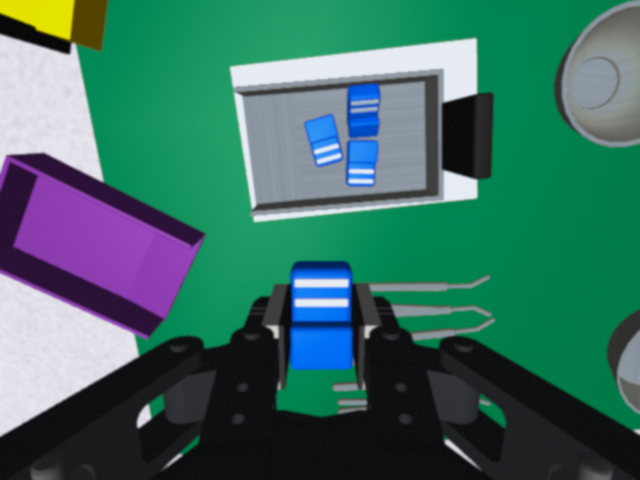

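```bash
python3 -m jog '[[0,-0.3,0.7,0,0,0,0],[0,-0.58,1.4,0,0,0,0],[0,-0.58,1.6,-0.8,0,0,0],[0,-0.58,1.6,-2,0,0,0],[0,-0.58,1.6,-3,0,0,0],[0,-0.58,1.6,-3.8,0,0,0],[0,-0.58,1.6,-4.15,0,0,0],[0,-0.58,1.6,-4.15,0,0,0]]' 40
python3 -m jog '[[0.36,0,0,0,0,0,0],[0.36,0,0,0,0,0,0],[0.36,0,0,0,0,0,0],[0.36,0,0,0.2,0,0,0],[0.36,0,0,1,0,0,0],[0.36,0,-0.5,2.2,0,0,0],[0.36,0,-1.2,3.6,0,0,0],[0.36,0.2,-1.8,4.2,0,0,0]]' 40
python3 - <<'E'
from look import *
im,d,c=cam("wrist"); cv2.imwrite("pics/w12.png",im); P=pts(d,c); np.savez("/tmp/w12.npz",im=im,P=P)
for a in comps(im,P,masks(im)["blue"],.004,.06,60): print(a)
roi=(P[...,0]>.38)&(P[...,0]<.62)&(P[...,1]<-.28)&(P[...,1]>-.45)
q=P[roi&(P[...,2]>.036)&(P[...,2]<.052)]; print([np.round(v,1) for v in cv2.minAreaRect((q[:,:2]*1000).astype(np.float32))])
q=P[roi&(P[...,2]>.1)&(P[...,2]<.115)]; print(q.mean(0),[np.round(v,1) for v in cv2.minAreaRect((q[:,:2]*1000).astype(np.float32))])
im,d,c=look("t12");P=pts(d,c)
for a in comps(im,P,masks(im)["blue"],.004,.06,20): print("top",a)
E
```

```text
t: 31.9
eef_pos: [0.4547, -0.3601, 0.0352]
eef_rot: [0.0, 0.727, 0.686, 0.005]
ft_force: [1.0, -0.1, -1.1]
opening: 0.268
t: 32.9
eef_pos: [0.4632, -0.4341, 0.2079]
eef_rot: [0.003, 0.728, 0.686, 0.005]
ft_force: [0.5, 0.3, -1.1]
opening: 0.359
(array([379., 117.]), np.int32(2201), array([ 0.5131, -0.3593,  0.029 ]), array([ 516., -365.]), array([79., 30.]), 88.4)
(array([339., 121.]), np.int32(922), array([ 0.4819, -0.3591,  0.028 ]), array([ 483., -365.]), array([23., 35.]), 12.4)
(array([308., 137.]), np.int32(910), array([ 0.4562, -0.3712,  0.0288]), array([ 456., -367.]), array([24., 35.]), 0.4)
[array([ 497.1, -367.8]), array([152. ,  96.4]), np.float64(1.4)]
[ 0.57519979 -0.36523497  0.10660944] [array([ 576.3, -365.9]), array([12.8, 50. ]), np.float64(0.7)]
top (array([448., 240.]), np.int32(172), array([ 0.5138, -0.3627,  0.0308]), array([ 514., -358.]), array([61., 24.]), 89.7)
top (array([451., 257.]), np.int32(158), array([ 0.4683, -0.3657,  0.0282]), array([ 469., -365.]), array([54., 28.]), 32.0)
```

View pics/w12.png

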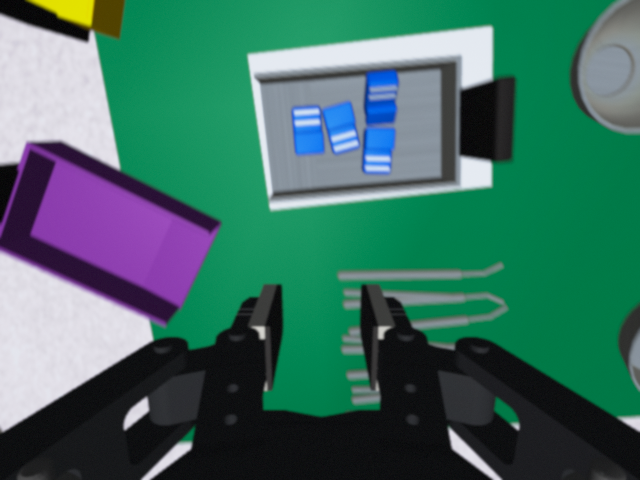

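View pics/t12.png

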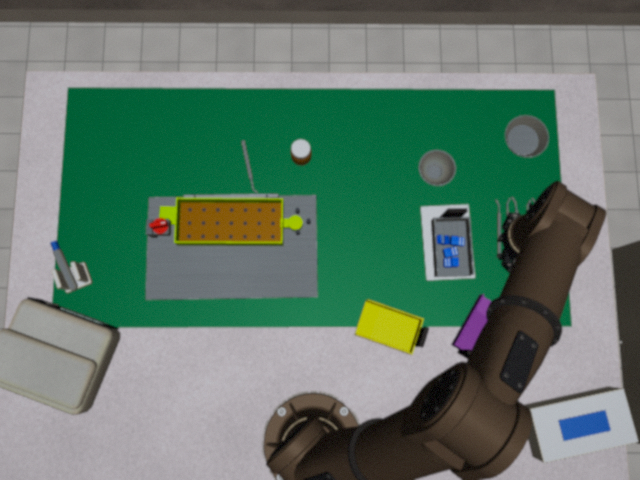

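All four props are in the tray, with no other blue left on the bench. Grasping the steel tray's handle at ≈(0.576,-0.366).

```bash
python3 -m jog '[[0.5,0.8,0.5,0,0,0,0.2],[0.5,1.7,1.0,0,0,0,0.43],[0.5,2.5,1.6,0,0,0,0.43],[0.5,2.82,1.7,-0.5,0,0,0.43],[0.5,2.82,1.7,-1.5,0,0,0.43],[0.5,2.82,1.7,-2.6,0,0,0.43],[0.5,2.82,1.7,-3.3,0,0,0.43],[0.5,2.82,1.7,-3.6,0,0,0.43]]' 100
python3 - <<'E'
from look import *
im,d,c=cam("wrist"); cv2.imwrite("pics/w13.png",im)
E
```

```text
t: 34.0
eef_pos: [0.5743, -0.3676, 0.0604]
eef_rot: [0.002, 0.702, 0.712, 0.004]
ft_force: [0.1, 0.8, -0.0]
opening: 0.501
```

View pics/w13.png

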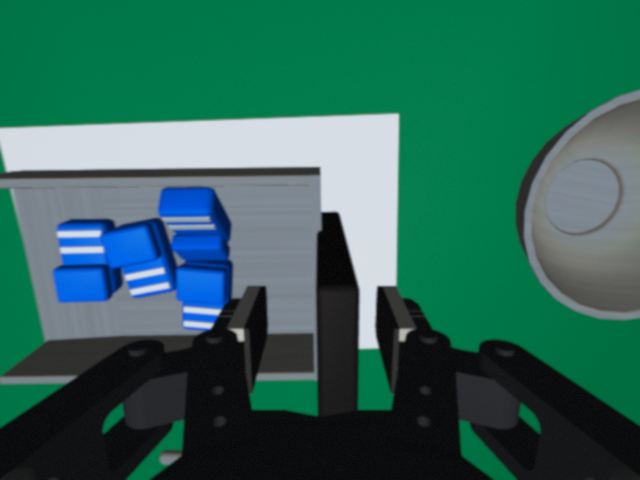

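```bash
python3 -m jog '[[0,0,0,0,0,0,0],[0,0,0,0,0,0,0],[0,0,0,0,0,0,0],[0,0,0,0,0,0,0],[0,0,0,0,0,0,0],[0,0,0,0.2,0,0,0],[0,0,0,0.5,0,0,0],[0,0,0,1.0,0,0,0]]' 110
python3 -m jog '[[0,0,0,0.6,0,0,0],[0,0,0,1.4,0,0,0],[0,0,0,2.2,0,0,0],[0,0,0,3,0,0,0],[0,0,0,3.4,0,0,0],[0,0,0,3.6,0,0,0],[0,0,0,3.6,0,0,0],[0,0,0,3.6,0,0,0]]'
python3 - <<'E'
from look import *
im,d,c=cam("wrist"); cv2.imwrite("pics/w14.png",im)
im,d,c=cam("side"); cv2.imwrite("pics/s14.png",im)
E
```

```text
t: 35.05
eef_pos: [0.5741, -0.3672, 0.1005]
eef_rot: [0.001, 0.702, 0.712, 0.004]
ft_force: [0.3, 0.6, -3.7]
opening: 0.129
t: 36.05
eef_pos: [0.5735, -0.3669, 0.2431]
eef_rot: [-0.0, 0.702, 0.712, 0.004]
ft_force: [-0.1, -0.6, -3.5]
opening: 0.121
```

View pics/w14.png

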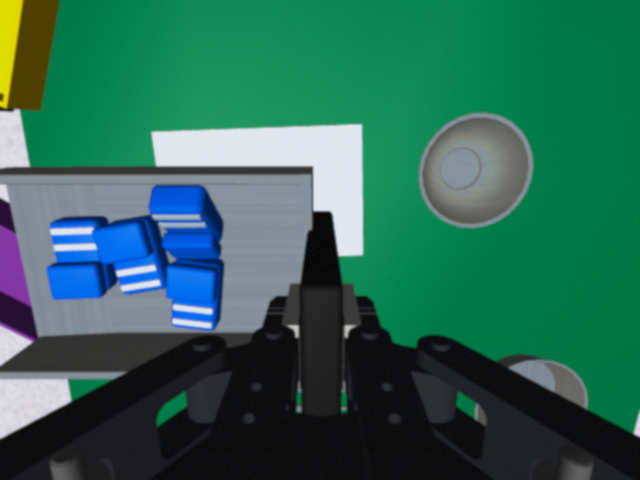

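View pics/s14.png

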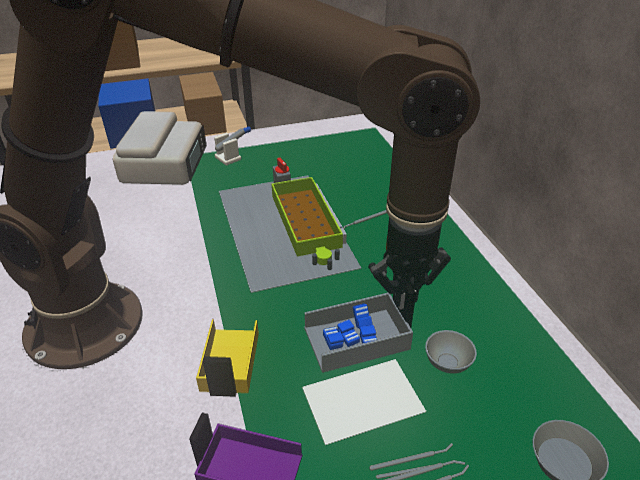

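```bash
python3 -m jog '[[0,0,0.4,0,0,0,0],[0,0,1.2,0,0,0,0],[0,0.1,2.1,0,0,0,0],[0,0.2,3.0,0,0,0,0],[0,0.3,3.9,0,0,0,0],[0,0.4,4.8,0,0,0,0],[0,0.5,5.7,0,0,0,0],[0,0.6,6.6,0,0,0,0]]'
python3 -m jog '[[0,0.1,0.9,0,0,0,0],[0,0.2,1.8,0,0,0,0],[0,0.3,2.7,0,0,0,0],[0,0.4,3.6,0,0,0,0],[0,0.5,4.5,0,0,0,0],[0,0.55,5.4,0,0,0,0],[0,0.56,6.3,0,0,0,0],[0,0.56,7.0,0,0,0,0]]'
python3 -m jog '[[0,0,0.5,0,0,0,0],[0,0,0.7,0,0,0,0],[0,0,0.7,0,0,0,0],[0,0,0.7,0,0,0,0],[0,0,0.7,0,0,0,0],[0,0,0.7,0,0,0,0],[0,0,0.7,0,0,0,0],[0,0,0.7,0,0,0,0]]'
python3 - <<'E'
from look import *
s=ctrl.get_state(); print(s["q"],s["eef_pos"])
im,d,c=cam("side"); cv2.imwrite("pics/s15.png",im)
E
```

```text
t: 37.15
eef_pos: [0.5972, -0.1004, 0.2432]
eef_rot: [-0.0, 0.702, 0.712, 0.004]
ft_force: [0.7, -0.1, -3.4]
opening: 0.123
t: 38.15
eef_pos: [0.6183, 0.1826, 0.243]
eef_rot: [-0.001, 0.701, 0.713, 0.004]
ft_force: [0.3, 0.5, -3.0]
opening: 0.128
t: 39.15
eef_pos: [0.6183, 0.2105, 0.243]
eef_rot: [-0.001, 0.701, 0.713, 0.004]
ft_force: [0.1, 0.3, -2.9]
opening: 0.126
[-0.16299111  0.50197541 -0.37951516  1.4615956   0.1880382   1.20777089
 -0.54834664] [0.61828294 0.21050297 0.24299258]
```

View pics/s15.png

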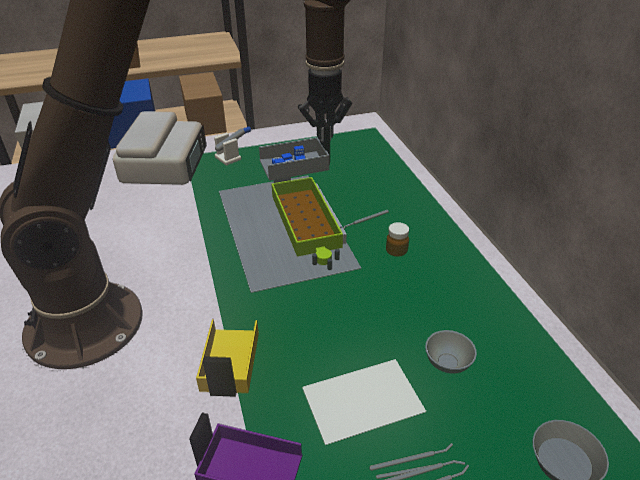

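```bash
python3 -m jog '[[0,0.3,0,0,0,-0.4,0],[0,0.6,0,0,0,-0.8,0],[0,0.9,0,0,0,-1.2,0],[0,1.2,0,0,0,-1.6,0],[0,1.4,0,0,0,-2,0],[0,1.5,0,-0.2,0,-2.4,0],[0,1.5,0,-0.4,0,-2.8,0],[0,1.5,0,-0.5,0,-3,0]]'
python3 - <<'E'
from look import *
s=ctrl.get_state(); print(s["q"].round(3),s["eef_pos"]); print(rot(s["eef_rot"]).as_matrix()[:,2])
im,d,c=cam("wrist"); cv2.imwrite("pics/w16.png",im)
im,d,c=cam("side"); cv2.imwrite("pics/s16.png",im[60:360,180:480])
E
```

```text
t: 40.2
eef_pos: [0.6771, 0.2106, 0.2221]
eef_rot: [0.184, 0.676, 0.689, 0.185]
ft_force: [0.7, 0.0, -2.9]
opening: 0.126
[-0.349  0.361 -0.196  1.855  0.638  0.546 -0.984] [0.67709491 0.21063705 0.2221029 ]
[ 0.50337835  0.00627337 -0.86404333]
```

View pics/w16.png

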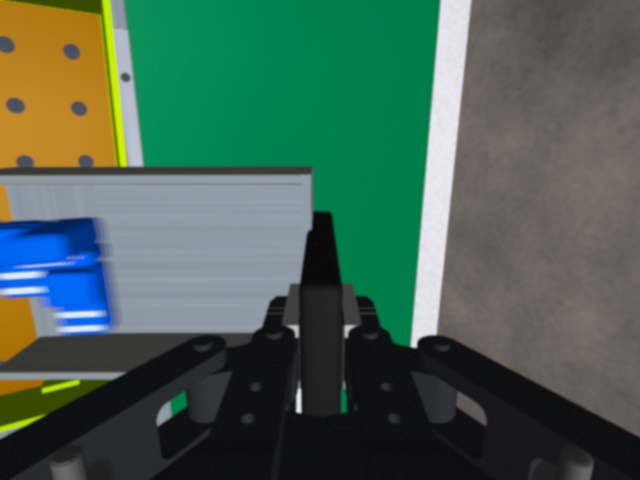

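View pics/s16.png

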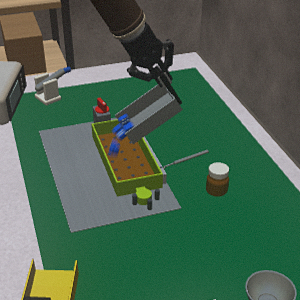

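```bash
python3 -m jog '[[0,-0.15,0,0,0,-0.4,0],[0,-0.4,0,0,0,-0.8,0],[0,-0.6,0,0,0,-1.2,0],[0,-0.9,0,0,0,-1.6,0],[0,-1.1,0,0,0,-1.9,0],[0,-1.25,0,0,0,-2.2,0],[0,-1.25,0,0,0,-2.2,0],[0,-1.25,0,0,0,-2.2,0]]'
python3 - <<'E'
from look import *
s=ctrl.get_state(); print(s["q"].round(3),s["eef_pos"]); print(rot(s["eef_rot"]).as_matrix()[:,2])
im,d,c=cam("wrist"); cv2.imwrite("pics/w17.png",im)
im,d,c=cam("side"); cv2.imwrite("pics/s17.png",im[60:360,180:480])
E
```

```text
t: 41.3
eef_pos: [0.6278, 0.2106, 0.2226]
eef_rot: [0.312, 0.629, 0.642, 0.309]
ft_force: [-0.5, -0.2, -2.1]
opening: 0.126
[-0.781  0.293  0.116  2.279  1.943  0.524 -2.454] [0.62783078 0.21055985 0.22257339]
[ 0.78927828  0.0045954  -0.61401847]
```

View pics/w17.png

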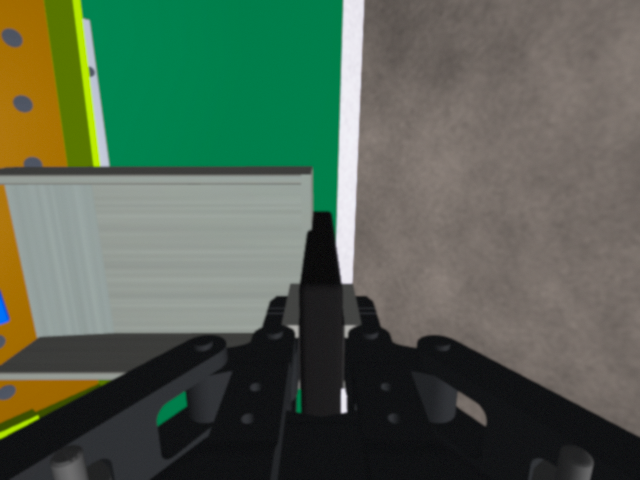

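View pics/s17.png

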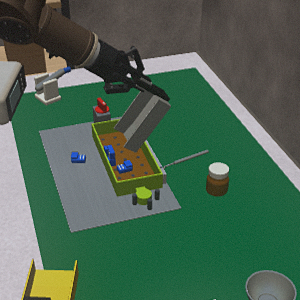

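Tray empty; one prop slid over the near wall onto the dock plate (side crop (78,157)), and I'll pick it up later. Level the tray back first.

```bash
python3 -m jog '[[0,0.2,0,0.2,0,0.4,0],[0,0.4,0,0.4,0,0.9,0],[0,0.6,0,0.6,0,1.3,0],[0,0.8,0,0.6,0,1.7,0],[0,1,0,0.6,0,2.1,0],[0,1,0,0.6,0,2.5,0],[0,1,0,0.6,0,2.9,0],[0,0.8,0,0.6,0,3.3,0]]'
python3 -m jog '[[0,-0.3,0,0,0,0.4,0],[0,-0.6,0,0,0,0.8,0],[0,-0.9,0,0,0,1.2,0],[0,-1.0,0,0,0,1.6,0],[0,-1.0,0,0,0,1.9,0],[0,-1.0,0,0,0,1.9,0],[0,-1.0,0,0,0,1.9,0],[0,-1.0,0,0,0,1.9,0]]'
python3 - <<'E'
from look import *
s=ctrl.get_state(); print(s["q"].round(3),s["eef_pos"]); print(rot(s["eef_rot"]).as_matrix().round(3))
im,d,c=cam("side"); cv2.imwrite("pics/s18.png",im)
E
```

```text
t: 42.4
eef_pos: [0.6617, 0.2099, 0.2481]
eef_rot: [0.116, 0.691, 0.703, 0.119]
ft_force: [0.4, -0.7, -2.9]
opening: 0.128
t: 43.4
eef_pos: [0.6215, 0.2102, 0.2484]
eef_rot: [-0.002, 0.701, 0.713, 0.004]
ft_force: [-0.6, 1.2, -2.1]
opening: 0.124
[-0.301  0.48  -0.159  1.459  0.072  1.204 -0.451] [0.62148237 0.21016451 0.24838031]
[[-0.017  1.     0.002]
 [ 1.     0.017  0.008]
 [ 0.008  0.003 -1.   ]]
```

View pics/s18.png

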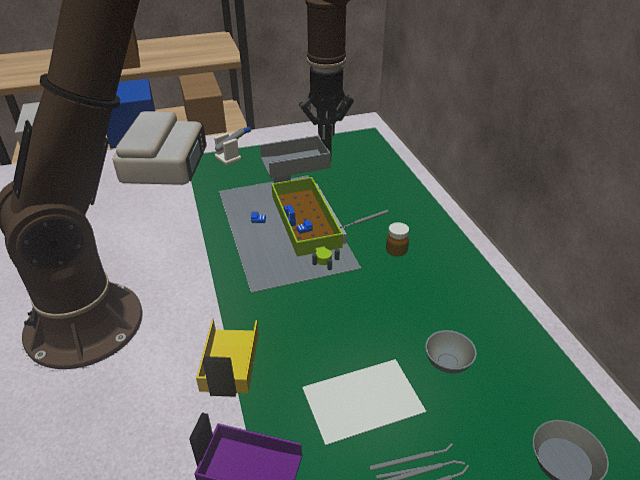

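```bash
python3 -m jog '[[0,-0.1,-0.6,0,0,0,0],[0,-0.2,-1.6,0,0,0,0],[0,-0.4,-2.6,0,0,0,0],[0,-0.6,-3.6,0,0,0,0],[0,-0.8,-4.6,0,0,0,0],[0,-1,-5.6,0,0,0,0],[0,-1.1,-6.6,0,0,0,0],[0,-1.1,-7.6,0,0,0,0]]'
python3 -m jog '[[0,0,-1,0,0,0,0],[0,0,-2,0,0,0,0],[0,0,-3,0,0,0,0],[0,0,-4,0,0,0,0],[0,0,-5,0,0,0,0],[0,0,-6,0,0,0,0],[0,0,-6.7,0,0,0,0],[0,0,-6.7,0,0,0,0]]'
```

```text
t: 44.45
eef_pos: [0.5764, -0.0962, 0.2489]
eef_rot: [-0.001, 0.702, 0.713, 0.004]
ft_force: [0.5, -0.3, -1.4]
opening: 0.128
t: 45.45
eef_pos: [0.5742, -0.3682, 0.2488]
eef_rot: [-0.001, 0.703, 0.711, 0.003]
ft_force: [-0.2, -0.1, -2.5]
opening: 0.125
```

```bash
python3 -m jog '[[0,0.05,0.1,-0.8,0,0,0],[0,0.05,0.15,-1.6,0,0,0],[0,0.05,0.15,-2.4,0,0,0],[0,0.05,0.15,-3.2,0,0,0],[0,0.05,0.15,-3.9,0,0,0],[0,0.05,0.15,-4.3,0,0,0],[0,0.05,0.15,-4.5,0,0,0],[0,0.05,0.15,-4.6,0,0,0]]'
python3 -m jog '[[0,0,0,-0.05,0,0,0],[0,0,0,-0.08,0,0,0],[0,0,0,-0.1,0,0,0],[0,0,0,-0.1,0,0,0],[0,0,0,-0.1,0,0,0],[0,0,0,-0.1,0,0,0],[0,0,0,-0.1,0,0,0],[0,0,0,-0.1,0,0,0]]'
```

```text
t: 46.45
eef_pos: [0.5765, -0.3623, 0.0652]
eef_rot: [-0.001, 0.703, 0.711, 0.003]
ft_force: [0.8, -0.6, -2.2]
opening: 0.128
t: 47.45
eef_pos: [0.5767, -0.3623, 0.0613]
eef_rot: [-0.0, 0.703, 0.711, 0.003]
ft_force: [0.6, 0.0, 0.6]
opening: 0.128
```

Contact with the mat; release, rise, then look for the loose prop.

```bash
python3 -m jog '[[0.5,0,0,0,0,0,0],[0.5,0,0,0,0,0,0],[0.5,0,0,0,0,0,0],[0.5,0,0,0,0,0,0],[0.5,0,0,0.5,0,0,0],[0.5,0,0,1.5,0,0,0],[0.5,0,0,3,0,0,0],[0.5,0,0,4.5,0,0,0]]' 40
python3 -m jog '[[0.5,0,1.3,0,0,0,0],[0.5,0,2.7,0,0,0,0],[0.5,-0.4,4.1,0,0,0,0],[0.5,-0.8,5.5,0,0,0,0],[0.5,-1.4,6.9,0,0,0,0],[0.5,-2,8.3,0,0,0,0],[0.5,-2.6,9.4,0,0,0,0],[0.5,-2.6,10,0,0,0,0]]' 40
python3 - <<'E'
from look import *
im,d,c=cam("wrist"); cv2.imwrite("pics/w19.png",im); P=pts(d,c)
for a in comps(im,P,masks(im)["blue"],.004,.08,60): print(a)
im,d,c=look("t19");P=pts(d,c)
for a in comps(im,P,masks(im)["blue"],.004,.08,20): print("top",a)
print(ctrl.get_state()["q"])
E
```

```text
t: 48.45
eef_pos: [0.5765, -0.3623, 0.2447]
eef_rot: [0.0, 0.703, 0.711, 0.003]
ft_force: [1.4, -1.1, -0.3]
opening: 0.501
t: 49.45
eef_pos: [0.4709, 0.0402, 0.2465]
eef_rot: [0.001, 0.702, 0.712, 0.004]
ft_force: [0.3, -0.0, -0.6]
opening: 0.5
(array([385.,  10.]), np.int32(517), array([0.5173, 0.2011, 0.0537]), array([519., 207.]), array([25., 20.]), 88.4)
(array([414., 120.]), np.int32(98), array([0.5539, 0.1193, 0.0197]), array([555., 119.]), array([22.,  3.]), 73.5)
(array([422., 124.]), np.int32(100), array([0.5613, 0.1159, 0.0215]), array([562., 117.]), array([25.,  5.]), 69.8)
(array([442., 128.]), np.int32(682), array([0.5773, 0.1125, 0.029 ]), array([580., 113.]), array([26., 25.]), 73.4)
top (array([230., 236.]), np.int32(97), array([0.52  , 0.2105, 0.0536]), array([521., 211.]), array([16., 33.]), 2.2)
top (array([214., 270.]), np.int32(75), array([0.4354, 0.2548, 0.0248]), array([435., 256.]), array([24., 21.]), 75.3)
[-0.03856777  0.18293635 -0.1832461   1.89791207  0.03382245  1.05622504
 -0.21963927]
```

View pics/w19.png

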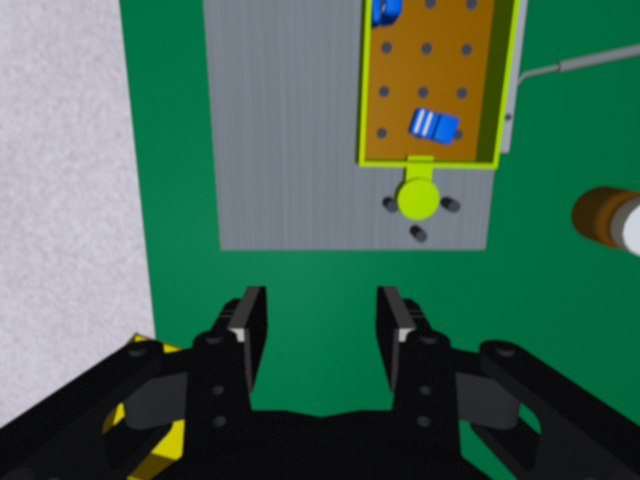

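View pics/t19.png

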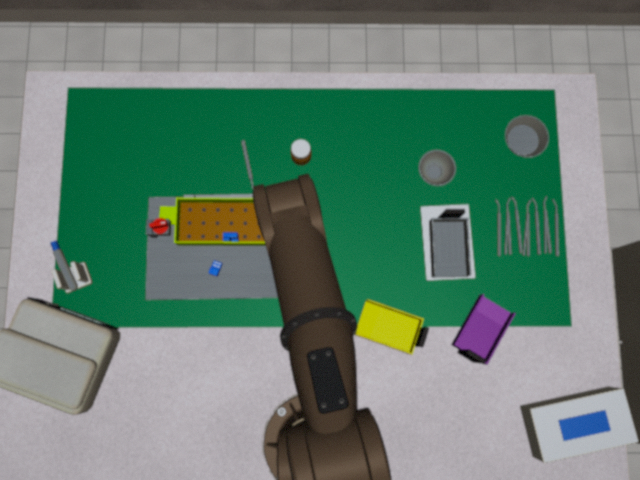

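```bash
python3 -m jog '[[0.5,0,0.6,0,0,0,0],[0.5,0,1.5,0,0,0,0],[0.5,0,2.4,0,0,0,0],[0.5,0,3,0,0,0,0],[0.5,0,3,0,0,0,0],[0.5,0,3,0,0,0,0],[0.5,0,3,0,0,0,0],[0.5,0,3,0,0,0,0]]' 40
python3 - <<'E'
from look import *
im,d,c=cam("wrist"); cv2.imwrite("pics/w20.png",im); P=pts(d,c); np.savez("/tmp/w20.npz",im=im,P=P)
for a in comps(im,P,masks(im)["blue"],.004,.08,60): print(a)
cv2.imwrite("pics/w20c.png",cv2.resize(im[20:270,200:500],None,fx=2.4,fy=2.4))
E
```

```text
t: 50.55
eef_pos: [0.4725, 0.1599, 0.2466]
eef_rot: [0.001, 0.702, 0.712, 0.004]
ft_force: [0.3, -0.2, 0.0]
opening: 0.499
(array([280.,  96.]), np.int32(712), array([0.4347, 0.2575, 0.0252]), array([434., 258.]), array([24., 26.]), 72.6)
(array([299., 104.]), np.int32(105), array([0.4508, 0.2516, 0.0175]), array([450., 252.]), array([23.,  6.]), 72.9)
(array([307., 107.]), np.int32(71), array([0.458 , 0.2492, 0.0171]), array([458., 249.]), array([22.,  4.]), 65.9)
(array([377., 147.]), np.int32(1077), array([0.5188, 0.2158, 0.055 ]), array([519., 215.]), array([21., 38.]), 1.6)
(array([423., 253.]), np.int32(766), array([0.5743, 0.1147, 0.0278]), array([571., 114.]), array([23., 38.]), 73.2)
```

View pics/w20c.png

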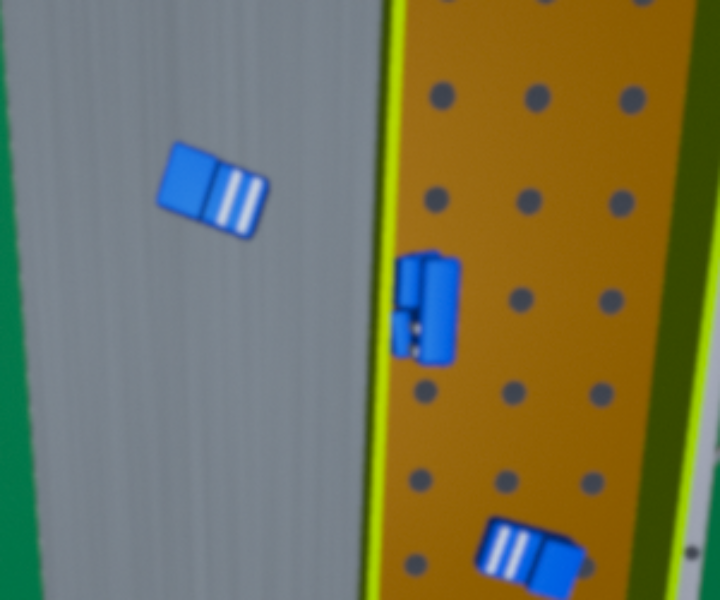

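The two props at the near wall are stacked inside the basket. Loose prop is at (0.441, 0.256), long axis −17°, and I'm picking it now.

```bash
python3 -m jog '[[0.55,-0.2,0.5,0,0,0,1],[0.55,-0.4,1,-0.2,0,0,2],[0.55,-0.6,1.5,-0.5,0,0,3],[0.55,-0.79,2,-1,0,0,4],[0.55,-0.79,2.4,-1.6,0,0,5],[0.55,-0.79,2.4,-2.2,0,0,6],[0.55,-0.79,2.4,-2.9,0,0,6.8],[0.55,-0.79,2.4,-3.4,0,0,7.18]]' 40
python3 - <<'E'
from look import *
im,d,c=cam("wrist"); cv2.imwrite("pics/w21.png",im); P=pts(d,c)
m=masks(im)["blue"]&(P[...,2]>.006)&(P[...,0]<.49); q=P[m]; print([np.round(v,1) for v in cv2.minAreaRect((q[:,:2]*1000).astype(np.float32))]); s=ctrl.get_state(); print(s["eef_pos"],s["eef_rot"])
E
```

```text
t: 51.6
eef_pos: [0.4408, 0.2557, 0.1094]
eef_rot: [-0.002, 0.15, 0.989, 0.004]
ft_force: [0.6, 0.3, -0.3]
opening: 0.552
[array([417.9, 254.7]), array([35.3, 85.8]), np.float64(87.4)]
[0.43984696 0.25480424 0.10733136] [-0.00346544  0.14849763  0.9889033   0.00259072]
```

View pics/w21.png

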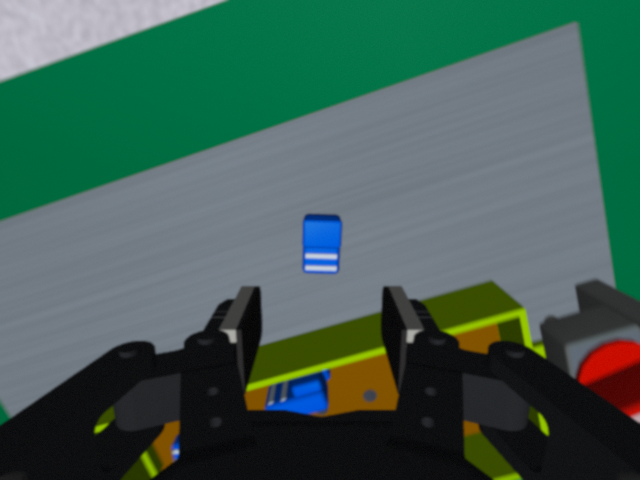

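```bash
python3 -m jog '[[0.55,0,0,-0.6,0,0,0],[0.55,0,0,-1.2,0,0,0],[0.55,0,0,-1.8,0,0,0],[0.55,0,0,-2.2,0,0,0],[0.55,0,0,-2.42,0,0,0],[0.55,0,0,-2.42,0,0,0],[0.55,0,0,-2.42,0,0,0],[0.55,0,0,-2.42,0,0,0]]' 40
python3 -m jog '[[0,0,0,0,0,0,0],[0,0,0,0,0,0,0],[0,0,0,0,0,0,0],[0,0,0,0,0,0,0],[0,0,0,0.3,0,0,0],[0,0,0,1.2,0,0,0],[0,0,0,2.4,0,0,0],[0,0,0,3.2,0,0,0]]' 40
```

```text
t: 52.65
eef_pos: [0.4402, 0.255, 0.0111]
eef_rot: [-0.003, 0.149, 0.989, 0.003]
ft_force: [-0.8, -0.3, -0.5]
opening: 0.553
t: 53.65
eef_pos: [0.4405, 0.2555, 0.1419]
eef_rot: [-0.002, 0.148, 0.989, 0.004]
ft_force: [0.7, 0.9, -0.5]
opening: 0.264
```

```bash
python3 -m jog '[[0,0.7,0.2,0,0,0,0],[0,1.5,0.4,0,0,0,0],[0,2.3,0.6,0,0,0,0],[0,3.1,0.74,0,0,0,0],[0,3.1,0.74,-0.8,0,0,0],[0,3.1,0.74,-1.7,0,0,0],[0,3.1,0.74,-2.4,0,0,0],[0,3.1,0.74,-2.7,0,0,0]]' 40
python3 -m jog '[[0,0,0,0,0,0,0],[0.42,0,0,0,0,0,0],[0.42,0,0,0,0,0,0],[0.42,0,0,0,0,0,0],[0.42,0,0,0.5,0,0,0],[0.42,0,0,1.6,0,0,0],[0.42,0,0,3,0,0,0],[0.42,0,0,4.5,0,0,0]]' 40
python3 -m jog '[[0.42,0,-1,0.3,0,0,0],[0.42,-0.2,-2.2,0.5,0,0,0],[0.42,-0.4,-3.5,0.5,0,0,0],[0.42,-0.6,-4.9,0.5,0,0,0],[0.42,-0.8,-6.3,0.5,0,0,0],[0.42,-1,-7.7,0.5,0,0,0],[0.42,-1,-9,0.5,0,0,0],[0.42,-1,-10,0.5,0,0,0]]' 40
python3 -m jog '[[0.42,0,-1,0.3,0,0,0],[0.42,-0.2,-2,0.5,0,0,0],[0.42,-0.2,-2,0.5,0,0,0],[0.42,-0.2,-2,0.5,0,0,0],[0.42,-0.2,-2,0.5,0,0,0],[0.42,-0.2,-2,0.5,0,0,0],[0.42,-0.2,-2,0.5,0,0,0],[0.42,-0.2,-2,0.5,0,0,0]]' 40
python3 - <<'E'
from look import *
im,d,c=look("t22");P=pts(d,c)
for a in comps(im,P,masks(im)["blue"],.004,.08,20): print("top",a)
cv2.imwrite("pics/t22c.png",cv2.resize(im[170:310,130:500],None,fx=2.1,fy=2.1,interpolation=cv2.INTER_CUBIC))
im,d,c=cam("side"); cv2.imwrite("pics/s22.png",im)
E
```

```text
t: 54.65
eef_pos: [0.5637, 0.2845, 0.033]
eef_rot: [-0.003, 0.148, 0.989, 0.003]
ft_force: [0.8, -0.1, 0.1]
opening: 0.264
t: 55.65
eef_pos: [0.5633, 0.2845, 0.2161]
eef_rot: [-0.003, 0.148, 0.989, 0.003]
ft_force: [1.5, 0.3, 0.3]
opening: 0.42
t: 56.65
eef_pos: [0.523, -0.1179, 0.2377]
eef_rot: [-0.002, 0.149, 0.989, 0.003]
ft_force: [0.3, 0.4, -0.7]
opening: 0.42
t: 57.65
eef_pos: [0.515, -0.1976, 0.2577]
eef_rot: [-0.002, 0.149, 0.989, 0.003]
ft_force: [-0.1, 1.1, 0.2]
opening: 0.413
top (array([271., 216.]), np.int32(61), array([0.5793, 0.1078, 0.0287]), array([579., 109.]), array([19., 21.]), 87.0)
top (array([204., 224.]), np.int32(73), array([0.5582, 0.2831, 0.0284]), array([561., 284.]), array([24., 28.]), 73.4)
top (array([230., 236.]), np.int32(98), array([0.5198, 0.2103, 0.054 ]), array([521., 211.]), array([32., 17.]), 89.8)
```

View pics/t22c.png

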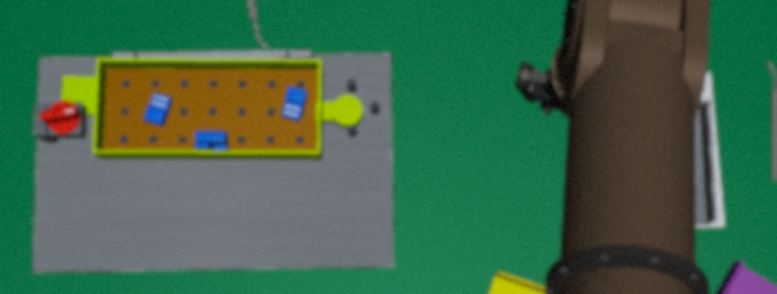

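View pics/s22.png

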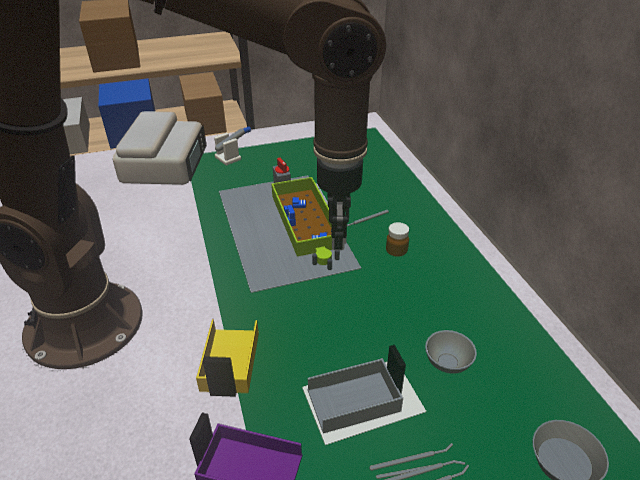

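```bash
python3 - <<'E'
from look import *
c=ctrl.get_calibration("top"); z=np.load("/tmp/t22.npz"); im=z["im"]; P=pts(z["d"],c); m=masks(im)
roi=np.zeros(im.shape[:2],bool); roi[185:260,150:320]=1
q=P[m["lime"]&roi&(P[...,2]>.038)&(P[...,2]<.058)]; r=cv2.minAreaRect((q[:,:2]*1000).astype(np.float32)); print("rim",r)
for side in (0,1):
    s=q[(abs(q[:,0]-(r[0][0]/1000+(.058 if side else -.058)))<.008)&(abs(q[:,1]-.212)<.12)]; print("wall slope",np.polyfit(s[:,1],s[:,0],1),len(s))
g=(P[...,2]>.028)&(P[...,2]<.045)&(P[...,0]>.622)&(P[...,0]<.645)&(P[...,1]>.095)&(P[...,1]<.33); q=P[g]; print("fence",np.polyfit(q[:,1],q[:,0],1),len(q))
n=m["lime"]&roi&(P[...,2]>.018)&(P[...,2]<.033)&(P[...,1]<.06); q=P[n]; print("nose",q[:,:2].mean(0),q.min(0),q.max(0))
roi=(P[...,0]>.56)
rd=m["red"]&(P[...,2]>.085)&(P[...,2]<.115); q=P[rd]; print("bar",cv2.minAreaRect((q[:,:2]*1000).astype(np.float32)),q[:,2].mean())
E
python3 -m jog '[[0.4,0,0.6,0,0,0,-1],[0.4,0.4,1.8,0,0,0,-2],[0.4,0.8,3,0,0,0,-3],[0.4,1.2,4.2,0,0,0,-4],[0.4,1.5,5.4,0.2,0,0,-5],[0.4,1.5,6.6,0.4,0,0,-6],[0.4,1.5,7.6,0.5,0,0,-7],[0.4,1.5,8,0.5,0,0,-7.3]]' 40
python3 - <<'E'
from look import *
im,d,c=cam("wrist"); cv2.imwrite("pics/w23.png",im); P=pts(d,c)
for a in comps(im,P,masks(im)["blue"],.004,.08,60): print(a)
l=masks(im)["lime"]&(P[...,2]>.04)&(P[...,2]<.056)
q=P[l]; r=cv2.minAreaRect((q[:,:2]*1000).astype(np.float32)); print(r)
g=(P[...,2]>.03)&(P[...,2]<.041)&(P[...,0]>.622)&(P[...,0]<.645)&(P[...,1]>.08)&(P[...,1]<.33); q=P[g]; print("fence",np.polyfit(q[:,1],q[:,0],1),len(q))
q=P[l]
for s0 in (-.058,.058):
    s=q[(abs(q[:,0]-(r[0][0]/1000+s0))<.006)&(abs(q[:,1]-.2)<.1)]; print("wall",np.polyfit(s[:,1],s[:,0],1),len(s))
E
```

```text
rim ((564.5851440429688, 222.98468017578125), (292.6146240234375, 122.29486083984375), 89.69686889648438)
wall slope [0.0076266  0.50442015] 194
wall slope [0.00689023 0.61970419] 142
fence [-0.01154364  0.63373757] 336
nose [0.56200003 0.04350547] [0.54307355 0.02585541 0.01935446] [0.57959182 0.05982669 0.03283312]
bar ((545.8768310546875, 386.2430419921875), (14.126514434814453, 41.793663024902344), 7.771720886230469) 0.09695240346416105
t: 58.75
eef_pos: [0.5747, 0.1259, 0.2781]
eef_rot: [-0.0, 0.708, 0.707, 0.004]
ft_force: [-0.8, -0.8, -0.2]
opening: 0.402
(array([307.,  29.]), np.int32(869), array([0.5598, 0.2851, 0.0287]), array([565., 287.]), array([29., 36.]), 73.4)
(array([263., 107.]), np.int32(971), array([0.522 , 0.2162, 0.0552]), array([519., 217.]), array([41., 25.]), 89.7)
(array([322., 212.]), np.int32(575), array([0.576 , 0.1146, 0.0286]), array([571., 115.]), array([22., 36.]), 73.5)
((562.6207885742188, 191.682861328125), (226.22903442382812, 120.30914306640625), 89.86634826660156)
fence [-0.01029844  0.63243021] 2499
wall [0.00549641 0.50444878] 1227
wall [0.00298059 0.61977753] 1175
```

View pics/w23.png

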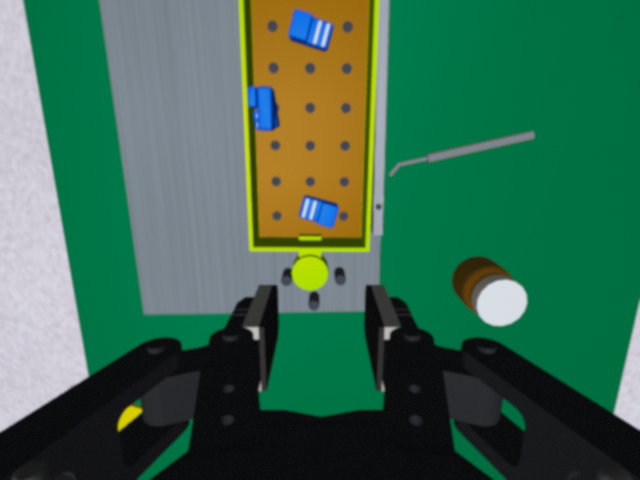

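```bash
python3 - <<'E'
from look import *
im,d,c=look("t24");P=pts(d,c)
roi=(P[...,0]>.38)&(P[...,0]<.64)&(P[...,1]<-.28)&(P[...,1]>-.45)
q=P[roi&(P[...,2]>.036)&(P[...,2]<.052)]; print([np.round(v,1) for v in cv2.minAreaRect((q[:,:2]*1000).astype(np.float32))],q[:,2].mean())
q=P[roi&(P[...,2]>.1)&(P[...,2]<.115)]; print(len(q),q.mean(0))
cv2.imwrite("pics/t24c.png",cv2.resize(im[120:310,130:500],None,fx=2.1,fy=2.1,interpolation=cv2.INTER_CUBIC))
E
```

```text
[array([ 499.8, -362.6]), array([159.5,  98.7]), np.float64(0.4)] 0.04391715898890284
93 [ 0.57509473 -0.36023046  0.1079912 ]
```

View pics/t24c.png

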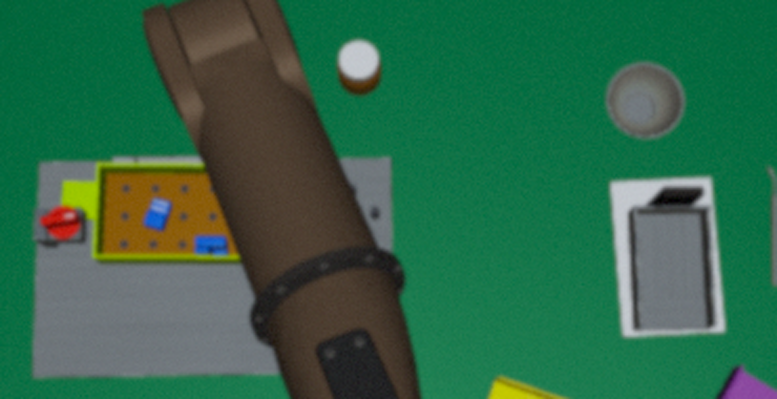

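Tray empty and flat on the mat (about 5 mm off centre); the arm touches nothing. Handing in.

```bash
python3 -c "
from cell import ctrl
print(ctrl.job_done())"
```

```text
the job is handed in; nothing more can be done
None
```

I finished the job and handed it in at about 59 s of the 210 s allowed. No verdict came back, so the results below are from my own camera checks.

- **Basket:** I swung it against the fence. It measures about 0.015 to 0.02 rad off the fence line (limit 0.035), and the nose is still in the cup, about 6 mm from its centre.
- **Lock:** I pushed the knob down and turned it clockwise. It reads about 1.4 rad turned and about 8.4 mm down.
- **Props in the tray:** There were four props in this run, one already in the tray and three on the bench. I put the three in the tray, and the last view before lifting showed all four inside.
- **Pour:** I tipped the tray about 52° with its lip over the basket. One prop slid over the basket's near wall onto the dock plate. After parking the tray I picked it up and put it in the basket by hand.
- **Final look:** I saw no blue prop left outside the basket. Two props lie flat inside. At the near wall there is a pile about 47 mm tall, which I take to be the other two stacked on their sides. I inferred that from its height and the prop count and could not see each one separately.
- **Tray:** It is empty and flat on its mat, about 5 mm from the centre.
- **Bystanders:** The bowl, jar and probe look unmoved in the images; I did not measure them again at the end.

One reading disagreed with the description: the basket started swung about 0.65 rad, not the stated 0.2 to 0.42.

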